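# Latch up the instrument case

## Robot

A 6-joint arm with a two-finger parallel gripper is mounted at the origin on the work surface. World frame = base frame: x ahead of the robot, y to its left, z up, the work surface at z = 0. Lengths are in m, angles in rad, forces in N, time in s.
With the tool pointing down it reaches from about 0.3 to 0.775 m from the base axis. Payload 14.6 kg.
Tool frame: the origin (TCP) lies between the finger pads; the fingertips stand 22 mm ahead of it and the grasp point (between the pads) lies 3 mm ahead of it; y points along the fingers, x is the direction in which the jaws open and shut, and the axes are right-handed (so a half turn about y gives the same grasp; the last joint's range is limited). The gripper opens to 85 mm and grips with 20 to 120 N. Pads are 22 mm wide; open, the fingers measure 114 mm over their backs; the gripper's body (76 mm by 85 mm) begins 54 mm behind the grasp point. The pads swing forward as they close: fully open they stand 13 mm farther back than shut.
Start: joints at [-1.233, 0.3, 1.521, -0, 1.321, -0.067], TCP at [0.217, -0.506, 0.253] pointing down, gripper open.
Joint ranges: [-3.03, 3.03], [-0.79, 2.21], [0.23, 2.52], [-1.04, 4.18], [0, 3.07], [-2.55, 2.55]. Speed limits (rad/s): [2.22, 2.22, 2.57, 3.14, 3.14, 3.14].

## Interface

Orientations are given as a unit quaternion [x, y, z, w].
In Python, from cell import ctrl gives the robot as it stands.
- The arm moves only by the shell command python3 -m jog 'ROWS' [FORCE]. ROWS is text: rows parted by semicolons, each of 7 numbers parted by spaces: the turn, a rotation vector about the tool's x, y, z in rad, then the shift along the tool's x, y, z in m, then the opening in per cent of the stroke, from 0 (shut) to 100 (fully open). A call has 1 to 5 rows; each row is the pose to reach, as a shift and turn from the pose commanded when the call began, along the tool's axes at that moment; what a row does not reach only later rows make up. A row lasts 1/12 s, in which the tool goes at most 41.7 mm and 7.16 degrees, less where a joint would pass 70% of its speed; a pose out of reach is approached as far as the arm can. A call with a gripper value outside its range is refused whole. The fingers move at their own pace and stop on an object; FORCE is the grip in N (left out, the last holds). Time passes only in rows, so rows that repeat a pose let the fingers close. It gives the time, the measured TCP pose, the force and the opening at its end, in the units of the state.
- ctrl.get_obs(): the state, without advancing time (a new reading comes with each control period).
- ctrl.grab_frame(name): name is "side" or "top" or "wrist"; returns a dict with "img" (384x512x3 uint8, red, green, blue), "fx", "fy", "cx", "cy" (pixels), "R" (3x3) and "t" (3): a world point X has camera coordinates R X + t. Camera axes: x right, y down, z forward; pixel columns grow to the right and rows downward; lengths in m; the calibration is good to about 2 mm. A picture is of the moment at which its call begins. There is no depth.
- ctrl.hand_in(): hands the job in, once; it reports no verdict.
The state is a dict: "time": time; "qpos": joint angles; "qvel": joint speeds; "joint_efforts": joint torques, N m; "eef_pos": TCP position; "eef_rot": TCP orientation; "contact_force": force on the tool from outside, world axes, zero at the start; "torque": the same for the moment, N m; "opening": opening from 0.0 (shut) to 1.0 (fully open).
Only numpy, scipy, OpenCV 4.12 (cv2) and the standard library are available. Lean on these libraries where they do the work, as an engineer would, in place of code of your own. Each camera call takes 0.05 s, during which the arm holds its last target. There are 200 camera calls.

## Task

Close up the aluminium instrument case that stands on the desk: push its leaning lid up against the foam seal, swing the latch's brass wire bail over, hook its bar down behind the keeper on the lid and ease it back under the lip, then press the latch lever down past centre until it is fully home and holds the lid tight. Go by feel: never lean on the lid or lever with more than about 30 N, don't crush the thin wire or ram it against the keeper (20 N at most), and leave the mug, stapler and plant where they are.

Things in the scene. Friction and masses are not known exactly. Their poses are not given: they have to be found in the camera images.
- case: Fixed heavy black case with aluminium edges, standing on its hinge edge. Origin on the desk under the lever pivot; x towards the lid, y along the latch pins, z up. Top face 160 mm up. Body x -86 to 28, lid (46 thick; upright it would fill x 28 to 74), both y -110 to 110. Latch base plate 2 thick, x -43 to 19, y -16 to 16. Lever pivot: x 0, 174 mm up, axis along y.
- lid (a joint): Lid angle, rad: 0 = just touching the thick foam seal, then leaning out 0.054 from upright, keeper 50 mm along the case's x; grows as the top swings to +x about a hinge along y at x 28, 12 mm up. Stiff hinge, stays where left (3 N near the top moves it). The seal yields about 10 N per mm at the top; the latch draws the keeper in 2 to 8 mm (this value stays near 0).
- lever (a joint): Lever angle, rad: 0 = home, flat along -x from its pivot; grows as the handle rises and swings over to +x (1.57 = upright, stop at 1.8). Stays where left. Handle plate 24 wide, 4 thick, 60 long from the pivot, last 13 kicked up. Hooked, it draws the lid from about 1.2 down: 3 to 18 N, 45 mm out. Dead centre near 0.09; past it, press on to the rigid stop.
- thumb_end (a point): Middle of the upper face of the kicked-up end of the steel lever, 52 mm from the lever pivot.
- bail_pin (a point): Middle of the pin that carries the bail across the lever: 16 mm from the lever pivot along the handle, 3 degrees towards the handle's upper face; it moves with the lever.
- bar (a point): Middle of the bail's cross bar. The bail is a rectangular loop of 5 mm brass wire, 47 mm wide outside, 37 inside; the bar runs along y, its middle 61 mm from bail_pin. It swings right round the lever (0.5 N at the bar) and stays where left; 5 N or so on it also turns the lever. At the start it is thrown back over the body (-x).
- keeper (a point): Seat of the bar's middle on the steel keeper on the lid top, at its middle setting. Its hook (30 mm wide) is clamped up to 3 mm either way along x, unreported: find it by feel or sight. From the hook's seat: wall 2.5 mm to -x, lip 3 thick reaching 1 to +x, underside 2.5 above; floor plate 5.5 below, 29 to +x. The bar goes down on the lip's +x side, then back to the wall, or the lever lifts it off.
- mug: Blue ceramic mug, 80 mm wide, 95 high, loose; origin under its middle. Leave alone.
- stapler: Red and black stapler, 130 x 36 x 48 mm, loose; origin under its middle. Leave alone.
- plant: Small plant in a white pot 100 mm wide, leaves up to about 165 high, loose; origin under its middle. Leave alone.

How it is judged:
On the way, in this order (a step that is already met when the one before it is completed fails the run):
1. the lid has been pushed up to its seal (value of joint lid below 0.012 rad), for 0.2 s.
2. the bail's bar is down in the keeper, below the level of its lip, while the lever is still up (x of bar in the frame of keeper between -0.0075 and 0.0065 m and z of bar in the frame of keeper between -0.0065 and 0.002 m and value of joint lever above 0.7 rad), for 0.2 s.
At the end, for the whole second after the job is handed in: the lever lies fully home (within 0.03 rad of its stop) and at rest, the bar sits in the keeper below the level of its lip, and the latch holds the lid drawn in on its seal (keeper point under 48.9 mm along the case's x; 50 when the lid only touches) (value of joint lever below 0.03 rad and x of keeper in the frame of case below 0.0489 m and x of bar in the frame of keeper between -0.0075 and 0.0065 m and z of bar in the frame of keeper between -0.0065 and 0.002 m and velocity of joint lever below 0.05 rad/s).
It fails at once if the lever handle is pressed with more than 35 N (contact force between any of the fingers, the arm and lever_c0 above 35 N or contact force between any of the fingers, the arm and lever_c1 above 35 N).
It fails at once if the lid is pushed with more than 35 N (contact force between any of the fingers, the arm and lid above 35 N).
It fails at once if the wire bail is crushed or bent (over 80 N) (contact force between any of the fingers, the arm and bail above 80 N).
It fails at once if the bail's bar is rammed against the keeper's hook with more than 20 N while it is being hooked (lever still above 1.15 rad) (contact force between bail and strike_c0 above 20 N and value of joint lever above 1.15 rad).
It fails at once if the mug, stapler or plant is disturbed (moved over 15 mm) (distance of any of mug, stapler, plant from where it was at the start of the episode above 0.015 m).
It also fails if it takes over 72 s, if anything falls off the work surface, if the arm or the gripper's body presses on something with over 40 N, if the wrist force passes 120 N, or if a joint passes its speed limit or range.

## Working session

There is one attempt and no reset: what is moved stays moved. The work goes in short steps, Python scripts to look and compute and a shell command to move; the robot and the scene stay as the last step left them, time stands still between calls to the robot, and variables do not carry over. Pictures are saved under pics/ and viewed, about 8 in all and at most 12, crops included, and the job is handed in when it is done.

```bash
mkdir -p pics; ls; python3 - <<'E'
from cell import ctrl
import cv2,numpy as np
o=ctrl.get_obs();print(o)
ims=[]
for n in("side","top"):
    f=ctrl.grab_frame(n);cv2.imwrite(f"pics/{n}0.png",f["img"][:,:,::-1]);print(n,f["fx"],f["cx"],f["cy"],np.round(f["R"],4).tolist(),f["t"])
E
```

```text
pics
{'time': 0.0, 'qpos': array([-1.23263822e+00,  3.00496141e-01,  1.52159679e+00,  8.86460577e-06,
        1.32069657e+00, -6.66285570e-02]), 'qvel': array([ 1.29702865e-03, -7.71134143e-04,  9.10688832e-04,  3.20063355e-04,
       -3.17458100e-04,  2.71025287e-05]), 'joint_efforts': array([ 2.26396143e-03, -5.43492579e+01, -3.61795521e+01,  1.82574877e-05,
        3.96297779e-03,  2.85242328e-05]), 'eef_pos': array([ 0.21651661, -0.50535868,  0.25270092]), 'eef_rot': array([-0.59004242,  0.38962265, -0.38895241,  0.59055918]), 'contact_force': array([-0.19832858,  0.98104126,  0.61292307]), 'torque': array([ 0.01674636,  0.00795571, -0.01980874]), 'opening': 1.0066791751789348}
side 403.39049939416793 253.21763432348783 191.46593028199294 [[-0.8852, 0.465, 0.0118], [0.3747, 0.7277, -0.5745], [-0.2757, -0.5041, -0.8184]] [ 0.47932485 -0.12609224  1.16139405]
top 444.0877540656088 258.42892228324035 191.55906889466982 [[0.0357, -0.9994, 0.0033], [-0.9776, -0.0357, -0.2074], [0.2073, 0.0042, -0.9783]] [-0.01756305  0.58777839  0.94617796]
```

View pics/side0.png

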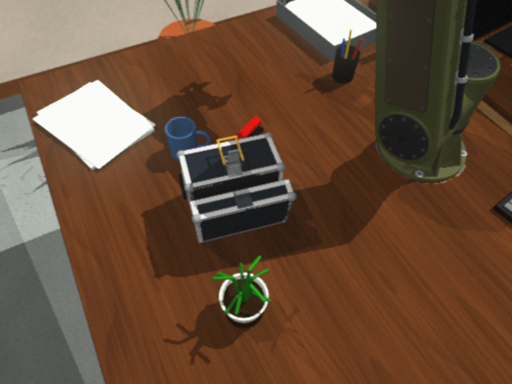

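View pics/top0.png

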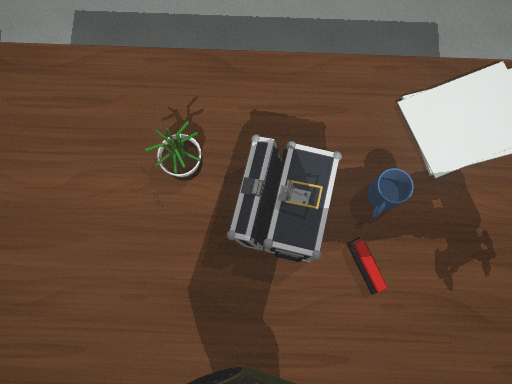

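Both views show the case mid-table: lid on the left in the top view, at (255,190), body at (305,200), brass bail at (305,193). The plant is on the lid side, with the mug and stapler on the body side. I'll zoom in and measure.

```bash
cat > h.py <<'E'
from cell import ctrl
import cv2,numpy as np
from scipy.spatial.transform import Rotation as Ro
def ray(f,u,v,z):
    R=np.array(f["R"]);t=np.array(f["t"]);c=-R.T@t
    d=R.T@np.array([(u-f["cx"])/f["fx"],(v-f["cy"])/f["fy"],1]);return c+d*(z-c[2])/d[2]
def proj(f,X):
    p=np.array(f["R"])@X+f["t"];return np.array([f["cx"]+f["fx"]*p[0]/p[2],f["cy"]+f["fy"]*p[1]/p[2]])
def crop(f,name,u0,v0,u1,v1,s):
    cv2.imwrite(f"pics/{name}.png",cv2.resize(f["img"][v0:v1,u0:u1,::-1],None,fx=s,fy=s,interpolation=cv2.INTER_CUBIC))
E
python3 - <<'E'
from h import *
f=ctrl.grab_frame("top");g=ctrl.grab_frame("side")
crop(f,"top1",220,125,350,265,4);crop(g,"side1",165,120,305,250,4)
a=cv2.imread("pics/top1.png");b=cv2.imread("pics/side1.png")
h=np.zeros((560,1090,3),np.uint8);h[:560,:520]=a;h[:520,530:]=b
cv2.imwrite("pics/c1.png",cv2.resize(h,(800,411),interpolation=cv2.INTER_AREA))
cv2.imwrite("pics/top1.png",a)
for p in[(290,145),(340,155),(318,257),(267,247)]:print(p,ray(f,*p,.16).round(4))
hsv=cv2.cvtColor(f["img"],cv2.COLOR_RGB2HSV)
m=cv2.inRange(hsv,(15,140,120),(32,255,255));m[:,:280]=0;m[:,340:]=0;m[:170]=0;m[220:]=0
pts=np.argwhere(m)[:,::-1];print(len(pts),cv2.minAreaRect(pts.astype(np.float32)))
E
```

```text
(290, 145) [ 0.669  -0.0591  0.16  ]
(340, 155) [ 0.6511 -0.1636  0.16  ]
(318, 257) [ 0.439  -0.1195  0.16  ]
(267, 247) [ 0.4551 -0.0178  0.16  ]
99 ((303.9230651855469, 193.88462829589844), (32.359161376953125, 22.553356170654297), 11.309932708740234)
```

View pics/top1.png

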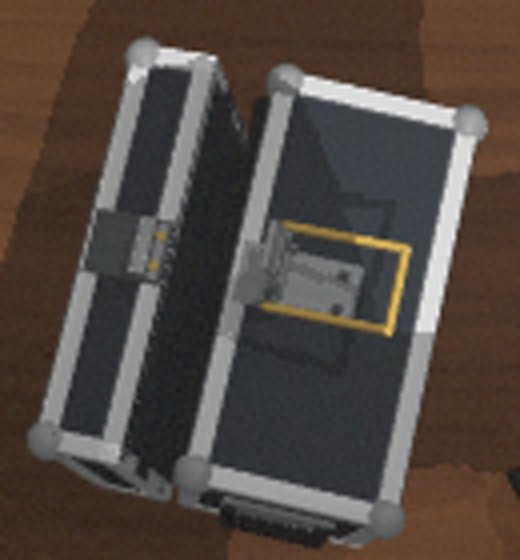

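View pics/side1.png

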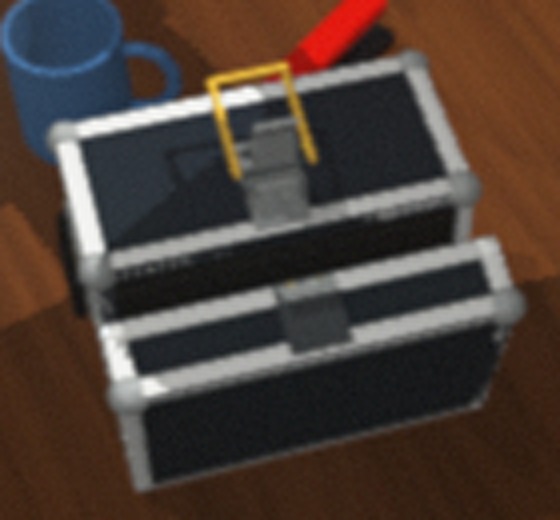

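The crops show the lid leaning out and the lever standing nearly upright. In the top crop the bail is thrown back, with its bar from (407,248) to (390,330). The keeper hook is at (150,247), and the body corner balls are at (286,80), (470,122), (387,520) and (193,476).

```bash
cat >> h.py <<'E'
def tri(fs,ps):
    A=[];b=[]
    for f,p in zip(fs,ps):
        R=np.array(f["R"]);c=-R.T@np.array(f["t"]);d=ray(f,*p,0)-c;d/=np.linalg.norm(d)
        P=np.eye(3)-np.outer(d,d);A.append(P);b.append(P@c)
    X=np.linalg.lstsq(np.vstack(A),np.hstack(b),rcond=None)[0]
    return X,[np.round(proj(f,X)-p,1).tolist() for f,p in zip(fs,ps)]
E
python3 - <<'E'
from h import *
f=ctrl.grab_frame("top");g=ctrl.grab_frame("side")
T=lambda u,v:(u/4+220-.4,v/4+125-.4)
S=lambda u,v:(u/4+165-.4,v/4+120-.4)
C=[tri((f,g),(T(*a),S(*b))) for a,b in [((286,80),(95,267)),((470,122),(62,133)),((387,520),(415,60)),((193,476),(465,187))]]
for X,e in C:print('corner',X.round(4),e)
P=np.array([c[0] for c in C])
xy=P[:,:2];ctr=xy.mean(0)
ex=(xy[0]-xy[1]+xy[3]-xy[2]); ey=xy[0]+xy[1]-xy[2]-xy[3]  # ey ~ -case y
a1=np.arctan2(ex[1],ex[0]);a2=np.arctan2(ey[1],ey[0])+np.pi/2
print('yaws',np.degrees([a1,a2]),np.linalg.norm(ex)/2,np.linalg.norm(ey)/2)
# rays on z=.16 alternative
Q=np.array([ray(f,*T(*a),.155)[:2] for a in[(286,80),(470,122),(387,520),(193,476)]]);Q2=np.array([ray(g,*S(*a),.155)[:2] for a in[(95,267),(62,133),(415,60),(465,187)]])
print(Q.mean(0),Q2.mean(0),ctr)
yaw=(a1*114+a2*220)/334
x=np.array([np.cos(yaw),np.sin(yaw),0]);y=np.array([-x[1],x[0],0]);o=np.r_[ctr,0]+.029*x
print('origin',o,'yaw',yaw)
np.save('case.npy',np.r_[o[:2],yaw])
for n,a,b in[('bar',(398,289),(250,74)),('thumb',(278,240),(272,135)),('lidA',(143,53),(128,398)),('lidB',(42,440),(510,303)),('barL',(407,248),(212,80)),('barR',(390,330),(287,68))]:
    X,e=tri((f,g),(T(*a),S(*b)));d=X-o;print(n,X.round(4),'case',np.round([d@x,d@y,X[2]],4),e)
ob=ctrl.get_obs();print(Ro.from_quat(ob['eef_rot']).as_matrix().round(3))
E
```

```text
corner [ 0.6704 -0.0616  0.159 ] [[0.1, -0.1], [0.1, 0.0]]
corner [ 0.6509 -0.1577  0.1601] [[0.1, -0.1], [0.1, 0.0]]
corner [ 0.4429 -0.1156  0.1605] [[-0.3, 0.3], [-0.3, -0.1]]
corner [ 0.4623 -0.0195  0.1565] [[0.0, -0.1], [0.1, 0.0]]
yaws [78.54593989 78.54757006] 0.09805955741655095 0.21228653510920853
[ 0.55751264 -0.08911101] [ 0.5553337  -0.09173082] [ 0.55663437 -0.08859363]
origin [ 0.56239272 -0.06017108  0.        ] yaw 1.3709040059458972
bar [ 0.5511 -0.1143  0.2031] case [-0.0553  0.0003  0.2031] [[-0.3, 0.4], [-0.4, -0.1]]
thumb [ 0.5676 -0.0535  0.2236] case [ 0.0075 -0.0038  0.2236] [[-0.7, 0.9], [-1.0, -0.3]]
lidA [0.686  0.0145 0.146 ] case [ 0.0978 -0.1064  0.146 ] [[-0.3, 0.3], [-0.4, -0.1]]
lidB [0.4781 0.0574 0.1504] case [0.0985 0.1059 0.1504] [[-0.0, 0.0], [-0.0, -0.0]]
barL [ 0.5718 -0.1187  0.204 ] case [-0.0555 -0.0208  0.204 ] [[-0.2, 0.2], [-0.2, -0.1]]
barR [ 0.5306 -0.1104  0.2018] case [-0.0556  0.0212  0.2018] [[-0.5, 0.6], [-0.6, -0.2]]
[[ 0.394 -0.     0.919]
 [-0.919  0.     0.394]
 [-0.    -1.     0.   ]]
```

Case frame from the two views: body corners at z = 0.157–0.160, and both yaw estimates at 78.5°. The bar is at x −55, z 203 and the lever at about 1.7 rad. First I'll rise, square the tool to the case and close the gripper.

```bash
cat >> h.py <<'E'
ox,oy,yaw=np.load('case.npy');O=np.array([ox,oy,0]);M=Ro.from_euler('z',yaw).as_matrix() # case axes in cols
def st(target=None):
    o=ctrl.get_obs();R=Ro.from_quat(o['eef_rot']).as_matrix()
    c=M.T@(o['eef_pos']-O);print('t',round(o['time'],2),'TCP case mm',(c*1e3).round(1),'tip',((c+.022*M.T@R[:,1])*1e3).round(1),'F case',(M.T@o['contact_force']).round(1),'open',round(o['opening'],3),'q',o['qpos'].round(2))
    if target is not None:
        print('  shift tool mm',(R.T@(M@(np.array(target)/1e3-c))*1e3).round(1))
    # turn wanted for tool x=-case x, y down
    W=M@np.array([[-1,0,0],[0,0,-1],[0,-1,0]]).T
    print('  turn to square',Ro.from_matrix(R.T@W).as_rotvec().round(3))
E
python3 -m jog '0 .12 0 0 -.02 0 0;0 .24 0 0 -.04 0 0;0 .36 0 0 -.06 0 0;0 .48 0 0 -.08 0 0;0 .604 0 0 -.08 0 0' 20
python3 -c "
from h import *
st((135,40,330))
f=ctrl.grab_frame('top');d=ray(f,180,156,.1)-O;print('plant case',M.T@d)"
```

```text
time: 0.72
eef_pos: [0.2168, -0.5062, 0.3373]
eef_rot: [0.447, -0.547, 0.55, -0.446]
contact_force: [-0.3, 0.5, -0.7]
opening: 0.299
t 0.72 TCP case mm [-505.7  250.1  337.3] tip [-505.8  250.1  315.3] F case [ 0.4  0.4 -0.7] open 0.299 q [-1.23  0.25  1.39 -0.    1.5   0.54]
  shift tool mm [-641.8    4.8  206.8]
  turn to square [-0.003 -0.005  0.005]
plant case [ 0.25377397 -0.04216662  0.1       ]
```

```bash
R='' 
python3 -m jog '0 0 0 -.032 0 .0103 0;0 0 0 -.064 0 .0206 0;0 0 0 -.096 0 .031 0;0 0 0 -.128 0 .0413 0;0 0 0 -.16 0 .0516 0' >/dev/null
python3 -m jog '0 0 0 -.032 0 .0103 0;0 0 0 -.064 0 .0206 0;0 0 0 -.096 0 .031 0;0 0 0 -.128 0 .0413 0;0 0 0 -.16 0 .0516 0' >/dev/null
python3 -m jog '0 0 0 -.032 0 .0103 0;0 0 0 -.064 0 .0206 0;0 0 0 -.096 0 .031 0;0 0 0 -.128 0 .0413 0;0 0 0 -.16 0 .0516 0' >/dev/null
python3 -m jog '0 0 0 -.032 0 .0103 0;0 0 0 -.064 0 .0206 0;0 0 0 -.096 0 .031 0;0 0 0 -.128 0 .0413 0;0 0 0 -.16 0 .0516 0' 
python3 -c "
from h import *
st((135,40,160))"
```

```text
time: 2.43
eef_pos: [0.546, 0.0826, 0.3326]
eef_rot: [-0.449, 0.547, -0.546, 0.448]
contact_force: [-0.1, 0.3, -0.2]
opening: 0.005
t 2.43 TCP case mm [136.7  44.5 332.6] tip [136.7  44.5 310.6] F case [ 0.3  0.2 -0.2] open 0.005 q [ 0.08  0.26  1.39 -0.    1.49  1.85]
  shift tool mm [  1.7 172.6   4.6]
  turn to square [0.001 0.004 0.   ]
```

```bash

python3 -m jog '0 0 0 0 .035 0 0;0 0 0 0 .07 0 0;0 0 0 0 .105 0 0;0 0 0 0 .14 0 0;0 0 0 0 .172 0 0' >/dev/null
python3 -m jog '0 0 0 .004 0 0 0;0 0 0 .008 0 0 0;0 0 0 .012 0 0 0;0 0 0 .016 0 0 0;0 0 0 .016 0 0 0' |grep -E 'pos|force'
python3 -m jog '0 0 0 .002 0 0 0;0 0 0 .004 0 0 0;0 0 0 .006 0 0 0;0 0 0 .008 0 0 0;0 0 0 .008 0 0 0' |grep -E 'pos|force'
python3 -m jog '0 0 0 .002 0 0 0;0 0 0 .004 0 0 0;0 0 0 .006 0 0 0;0 0 0 .008 0 0 0;0 0 0 .008 0 0 0' |grep -E 'pos|force'
python3 -c "
from h import *
st((97,40,160))"
```

```text
eef_pos: [0.543, 0.0645, 0.1632]
contact_force: [-0.3, -0.0, 0.1]
eef_pos: [0.5415, 0.0584, 0.1632]
contact_force: [-1.7, 9.2, 13.0]
eef_pos: [0.541, 0.0508, 0.1646]
contact_force: [1.4, 11.8, 21.6]
t 4.1 TCP case mm [104.6  43.  164.6] tip [104.6  42.8 142.6] F case [11.8  0.9 21.6] open 0.002 q [0.03 0.37 1.64 0.   1.12 1.79]
  shift tool mm [7.6 4.6 2.9]
  turn to square [-0.007  0.001 -0.004]
```

The upward force shows the tip riding on the lid's edge. I'll back off, go lower and push again.

```bash

python3 -m jog '0 0 0 -.006 0 0 0;0 0 0 -.014 0 0 0;0 0 0 -.018 0 0 0;0 0 0 -.018 0.01 0 0;0 0 0 -.018 0.02 0 0' |grep -E 'pos|force'
python3 -m jog '0 0 0 .003 0 0 0;0 0 0 .006 0 0 0;0 0 0 .009 0 0 0;0 0 0 .012 0 0 0;0 0 0 .012 0 0 0' |grep -E 'pos|force'
python3 -m jog '0 0 0 .001 0 0 0;0 0 0 .002 0 0 0;0 0 0 .004 0 0 0;0 0 0 .006 0 0 0;0 0 0 .006 0 0 0' |grep -E 'pos|force'
python3 -c "
from h import *
st((97,40,145))
f=ctrl.grab_frame('side');crop(f,'side2',165,90,345,230,4)"
```

```text
eef_pos: [0.5428, 0.0674, 0.1404]
contact_force: [0.4, 0.2, 0.3]
eef_pos: [0.5405, 0.0547, 0.1416]
contact_force: [-0.7, 0.7, -0.4]
eef_pos: [0.5395, 0.0497, 0.1418]
contact_force: [-0.0, 3.8, 4.2]
t 5.35 TCP case mm [103.2  44.3 141.8] tip [103.2  44.3 119.8] F case [3.7 0.8 4.2] open 0.0 q [0.02 0.4  1.66 0.   1.08 1.79]
  shift tool mm [ 6.2 -3.2  4.3]
  turn to square [-0.001  0.001 -0.001]
```

View pics/side2.png

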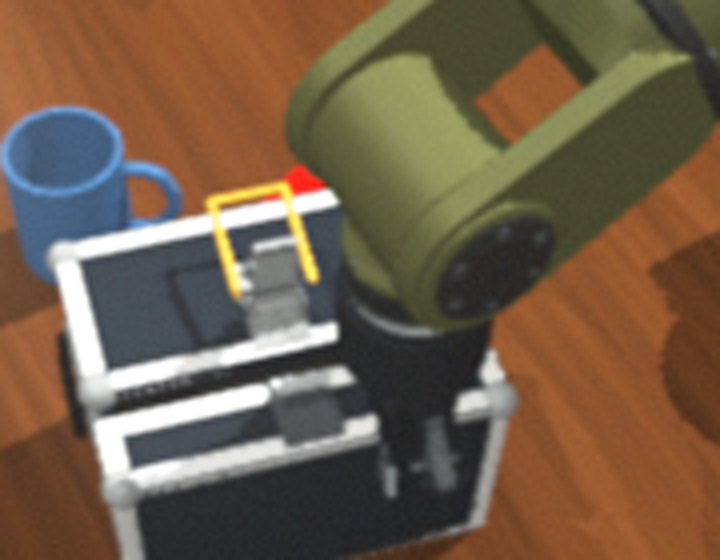

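The fingers are now on the lid's outer face near (420,470), and the lid has started to close. I'll keep pushing by feel.

```bash

python3 -m jog '0 0 0 .001 0 0 0;0 0 0 .002 0 0 0;0 0 0 .003 0 0 0;0 0 0 .003 0 0 0;0 0 0 .003 0 0 0' |grep -E 'pos|force'
python3 -m jog '0 0 0 .001 0 0 0;0 0 0 .002 0 0 0;0 0 0 .003 0 0 0;0 0 0 .003 0 0 0;0 0 0 .003 0 0 0' |grep -E 'pos|force'
python3 -m jog '0 0 0 .001 0 0 0;0 0 0 .001 0 0 0;0 0 0 .001 0 0 0' |grep -E 'pos|force'
python3 -m jog '0 0 0 .001 0 0 0;0 0 0 .001 0 0 0;0 0 0 .001 0 0 0' |grep -E 'pos|force'
python3 -c "
from h import *
st((97,40,145))
"
```

```text
eef_pos: [0.5388, 0.0468, 0.1415]
contact_force: [0.4, 3.5, 4.5]
eef_pos: [0.5383, 0.0444, 0.1418]
contact_force: [1.0, 10.3, 6.2]
eef_pos: [0.5382, 0.0439, 0.1419]
contact_force: [1.0, 13.7, 8.0]
eef_pos: [0.5381, 0.0434, 0.1421]
contact_force: [2.2, 18.0, 8.5]
t 6.73 TCP case mm [ 96.7  44.3 142.1] tip [ 96.7  44.3 120.1] F case [18.1  1.4  8.5] open -0.002 q [0.01 0.4  1.67 0.   1.08 1.78]
  shift tool mm [-0.3 -2.9  4.3]
  turn to square [-0.001  0.001 -0.003]
```

Force is rising steadily, 10 → 18 N, so the lid is on its seal. Next I'll retreat, go over to the bail bar and look before gripping.

```bash

python3 -m jog '0 0 0 -.006 0 0 0;0 0 0 -.02 0 0 0;0 0 0 -.03 -.03 0 0;0 0 0 -.03 -.065 0 0;0 0 0 -.03 -.1 0 0' |grep -E 'force'
python3 -m jog '0 0 0 0 -.035 0 0;0 0 0 .02 -.07 .01 20;0 0 0 .05 -.095 .02 40;0 0 0 .085 -.095 .03 40;0 0 0 .12 -.095 .04 40' |grep -E 'force'
python3 -m jog '0 0 0 .03 0 .002 40;0 0 0 .05 0 .003 40;0 0 0 .07 0 .003 40;0 0 0 .07 0 .003 40' |grep -E 'force'
python3 -c "
from h import *
st((-55,0,215))
f=ctrl.grab_frame('top');crop(f,'top2',220,125,350,265,4)
"
```

```text
contact_force: [-0.1, -0.3, 0.1]
contact_force: [0.7, 1.0, -1.3]
contact_force: [-0.2, 0.6, -0.3]
t 7.9 TCP case mm [-68.3   1.6 335.6] tip [-68.3   1.6 313.6] F case [ 0.5  0.3 -0.3] open 0.396 q [-0.29  0.28  1.36 -0.    1.51  1.48]
  shift tool mm [-13.4 120.6   1.7]
  turn to square [ 0.002 -0.003  0.001]
```

```bash

python3 -m jog '0 0 0 -.013 .03 .0017 40;0 0 0 -.0134 .06 .0017 40;0 0 0 -.0134 .085 .0017 40;0 0 0 -.0134 .11 .0017 40;0 0 0 -.0134 .1206 .0017 40' |grep -E 'force'
python3 -m jog '0 0 0 0 0 0 20;0 0 0 0 0 0 10;0 0 0 0 0 0 3;0 0 0 0 0 0 0;0 0 0 0 0 0 0' 20|grep -E 'force|open'
python3 -m jog '0 0 0 0 0 0 0;0 0 0 0 0 0 0;0 0 0 0 0 0 0' 20|grep -E 'force|open'
python3 -c "
from h import *
st((-55,0,215))
f=ctrl.grab_frame('side');crop(f,'side3',165,90,345,230,4)
"
```

```text
contact_force: [0.6, 0.9, 0.2]
contact_force: [-4.4, -6.4, 0.6]
opening: 0.041
contact_force: [-4.9, -4.7, 0.2]
opening: 0.048
t 9.03 TCP case mm [-52.3  -0.6 217.7] tip [-52.4  -0.7 195.7] F case [-5.6  3.9  0.2] open 0.048 q [-0.26  0.36  1.53 -0.    1.25  1.51]
  shift tool mm [ 2.7  2.7 -0.6]
  turn to square [-0.002  0.     0.002]
```

View pics/side3.png

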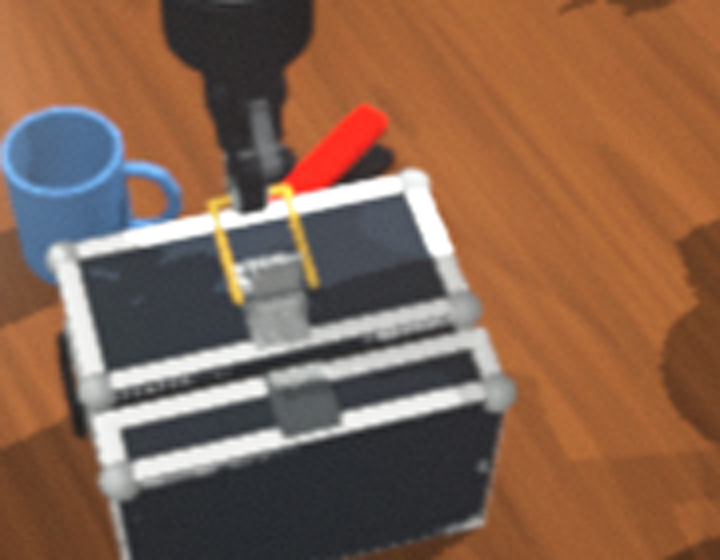

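The bar is gripped in the jaws (opening 0.048, i.e. 4 mm on the 5 mm wire) and the lid is up at the body. Now I'll swing the bail over along its 61 mm arc.

```bash

python3 -m jog '0 0 0 -.0025 -.008 0 0;0 0 0 -.006 -.0156 0 0;0 0 0 -.011 -.0235 0 0;0 0 0 -.017 -.0302 0 0;0 0 0 -.0244 -.036 0 0' |grep -E 'force|open'
python3 -m jog '0 0 0 -.0074 -.0048 0 0;0 0 0 -.016 -.008 0 0;0 0 0 -.0247 -.0105 0 0;0 0 0 -.0338 -.0112 0 0;0 0 0 -.043 -.0109 0 0' |grep -E 'force|open'
python3 -c "
from h import *
st()
"
```

```text
contact_force: [-5.4, -8.8, 9.4]
opening: 0.044
contact_force: [-0.9, -1.2, 1.8]
opening: 0.04
t 9.92 TCP case mm [ 16.5  -0.7 264.7] tip [ 16.5  -0.8 242.7] F case [-1.4  0.6  1.8] open 0.04 q [-0.14  0.33  1.45 -0.    1.35  1.63]
  turn to square [-0.003  0.001 -0.   ]
```

```bash

python3 -m jog '0 0 0 -.009 .002 0 0;0 0 0 -.0175 .005 0 0;0 0 0 -.0255 .0095 0 0;0 0 0 -.0327 .015 0 0;0 0 0 -.039 .0217 0 0' |grep -E 'force|open'
python3 -m jog '0 0 0 -.0054 .0074 0 0;0 0 0 -.0095 .016 0 0;0 0 0 -.0123 .0242 0 0;0 0 0 -.0137 .0335 0 0;0 0 0 -.0141 .0388 0 0' |grep -E 'force|open'
python3 -c "
from h import *
st()
f=ctrl.grab_frame('side');crop(f,'side4',165,90,305,230,4)
"
```

```text
contact_force: [1.4, -1.0, 1.5]
opening: 0.041
contact_force: [0.6, -10.0, 1.7]
opening: 0.048
t 10.75 TCP case mm [ 6.840e+01 -1.000e-01  2.004e+02] tip [ 68.4  -0.  178.4] F case [-9.7 -2.5  1.7] open 0.048 q [-0.05  0.4   1.51 -0.    1.23  1.72]
  turn to square [0.001 0.    0.001]
```

View pics/side4.png

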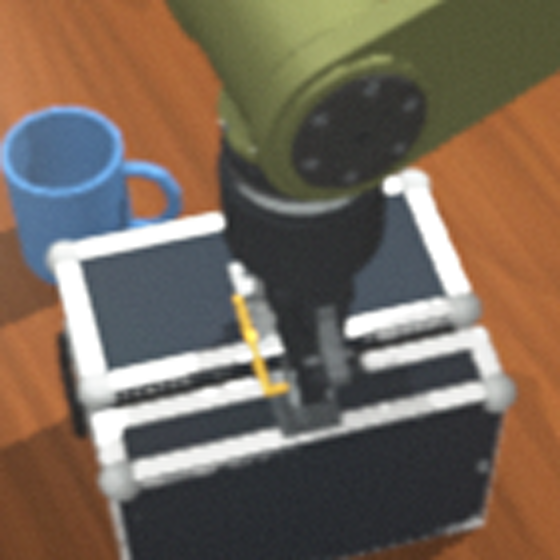

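The bar now sits over the keeper's +x side at z ≈ 186, with the lever at its stop. I'll release, rise, shut the jaws, and press the bar down from above with the tips clear of the lip.

```bash

python3 -m jog '0 0 0 0 0 0 15;0 0 0 0 0 0 15;0 0 0 0 -.012 0 15;0 0 0 0 -.026 0 15;0 0 0 -.0045 -.026 0 0' |grep -E 'force|open'
python3 -m jog '0 0 0 0 0 0 0;0 0 0 0 0 0 0;0 0 0 0 0 0 0;0 0 0 0 0.004 0 0;0 0 0 0 .008 0 0' |grep -E 'force|open'
python3 -c "
from h import *
st((72.5,0,188))
f=ctrl.grab_frame('side')
crop(f,'side5',165,90,305,230,4)
hsv=cv2.cvtColor(f['img'],cv2.COLOR_RGB2HSV)
m=cv2.inRange(hsv,(15,140,120),(32,255,255));m[:,:210]=0;m[:,260:]=0;m[:120]=0;m[220:]=0
p=np.argwhere(m)[:,::-1];print(len(p),p.min(0),p.max(0))
print('expect barR end',proj(f,O+M@np.array([.0684,-.021,.186])),proj(f,O+M@np.array([.0684,.021,.186])))
"
```

```text
contact_force: [0.7, 0.1, 0.6]
opening: 0.028
contact_force: [-0.8, 0.1, 0.7]
opening: -0.002
t 11.63 TCP case mm [ 7.340e+01 -1.000e-01  2.194e+02] tip [ 7.340e+01 -1.000e-01  1.974e+02] F case [-0.1  0.8  0.7] open -0.002 q [-0.04  0.39  1.48  0.    1.27  1.73]
  shift tool mm [ 0.9 31.4 -0.1]
  turn to square [0.    0.001 0.   ]
56 [224 164] [250 188]
expect barR end [231.54408306 187.89746003] [250.84899246 183.49061093]
```

```bash

python3 -m jog '0 0 0 0 .004 0 0;0 0 0 0 .008 0 0;0 0 0 0 .011 0 0;0 0 0 0 .014 0 0;0 0 0 0 .014 0 0' |grep -E 'force|pos'
python3 -m jog '0 0 0 0 .0025 0 0;0 0 0 0 .005 0 0;0 0 0 0 .0075 0 0;0 0 0 0 .0075 0 0' |grep -E 'force|pos'
python3 -m jog '0 0 0 0 .002 0 0;0 0 0 0 .004 0 0;0 0 0 0 .004 0 0' |grep -E 'force|pos'
python3 -m jog '0 0 0 0 .0015 0 0;0 0 0 0 .003 0 0;0 0 0 0 .003 0 0' |grep -E 'force|pos'
python3 -c "
from h import *
st((72.5,0,188))
f=ctrl.grab_frame('side')
crop(f,'side5',165,90,305,230,4)
"
```

```text
eef_pos: [0.577, 0.0117, 0.2053]
contact_force: [-0.9, -0.6, -1.4]
eef_pos: [0.577, 0.0117, 0.198]
contact_force: [0.7, -0.9, -1.2]
eef_pos: [0.5771, 0.0118, 0.1942]
contact_force: [0.1, -0.4, 0.5]
eef_pos: [0.5771, 0.0118, 0.1912]
contact_force: [-0.5, -0.2, 0.4]
t 12.93 TCP case mm [ 7.340e+01 -1.000e-01  1.912e+02] tip [ 7.340e+01 -1.000e-01  1.692e+02] F case [-0.3  0.4  0.4] open 0.002 q [-0.04  0.42  1.51  0.    1.21  1.73]
  shift tool mm [ 0.9  3.2 -0.1]
  turn to square [0.    0.001 0.   ]
```

View pics/side5.png

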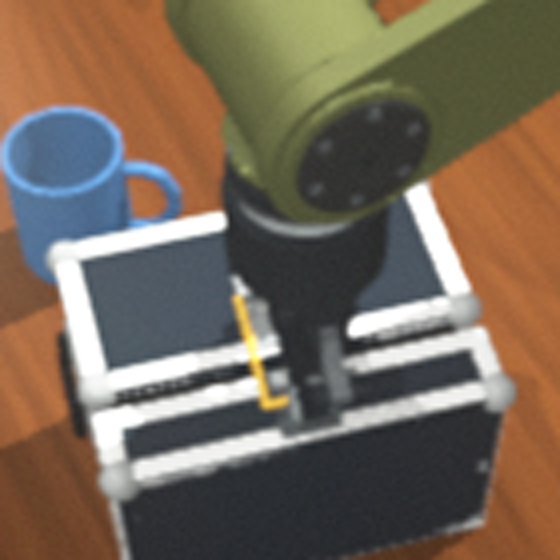

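The bar's corner has dropped from (270,390) to (268,405) under the fingertips. I'll go on down until it touches the floor plate.

```bash

python3 -m jog '0 0 0 0 .001 0 0;0 0 0 0 .002 0 0;0 0 0 0 .002 0 0' |grep -E 'force|pos'
python3 -m jog '0 0 0 0 .0007 0 0;0 0 0 0 .0015 0 0;0 0 0 0 .0015 0 0' |grep -E 'force|pos'
python3 -m jog '0 0 0 0 .0007 0 0;0 0 0 0 .001 0 0;0 0 0 0 .001 0 0' |grep -E 'force|pos'
python3 -c "
from h import *
st((72.5,0,188))
f=ctrl.grab_frame('side')
crop(f,'side6',165,90,305,230,4)
hsv=cv2.cvtColor(f['img'],cv2.COLOR_RGB2HSV)
m=cv2.inRange(hsv,(15,140,120),(32,255,255));m[:,:210]=0;m[:,260:]=0;m[:120]=0;m[220:]=0
p=np.argwhere(m)[:,::-1];print(len(p),p[p[:,1]>=p[:,1].max()-1])
for x,z in((66,167),(64,163),(66,163)):print(proj(f,O+M@np.array([x/1e3,-.021,z/1e3])))
"
```

```text
eef_pos: [0.5771, 0.0117, 0.1894]
contact_force: [0.0, 1.0, 0.1]
eef_pos: [0.5771, 0.0117, 0.1879]
contact_force: [-0.4, 0.2, -1.3]
eef_pos: [0.5772, 0.0117, 0.187]
contact_force: [0.8, 0.3, -0.2]
t 13.73 TCP case mm [ 73.4  -0.2 187. ] tip [ 73.4  -0.2 165. ] F case [ 0.5 -0.7 -0.2] open -0.003 q [-0.04  0.42  1.52 -0.    1.2   1.73]
  shift tool mm [ 0.9 -1.  -0.2]
  turn to square [0.    0.001 0.   ]
58 [[230 190]
 [231 190]
 [232 190]
 [233 190]
 [234 190]
 [235 190]
 [230 191]
 [231 191]
 [232 191]
 [233 191]
 [234 191]]
[231.54912453 192.19947123]
[231.3754348  192.53289412]
[231.6092982  193.27018829]
```

```bash

python3 -c "
from h import *
f=ctrl.grab_frame('side')
for z in(186,180,176,172,168,164):
    x=7.4+np.sqrt(61**2-(189.4-z)**2);print(z,round(x,1),proj(f,O+M@np.array([x/1e3,-.021,z/1e3])).round(1))
g=ctrl.grab_frame('top');w=ctrl.grab_frame('wrist')
crop(f,'a',205,145,275,215,5);crop(g,'b',225,150,315,220,5)
a=cv2.imread('pics/a.png');b=cv2.imread('pics/b.png')
h=np.zeros((590,800,3),np.uint8);h[:350,:350]=a;h[:350,350:800]=b;h[352:590,:317]=cv2.resize(w['img'][:,:,::-1],(317,238),interpolation=cv2.INTER_AREA);cv2.imwrite('pics/m7.png',h)
"
```

```text
186 68.3 [231.5 187.9]
180 67.7 [231.5 189.3]
176 66.9 [231.5 190.1]
172 65.9 [231.5 190.8]
168 64.5 [231.4 191.4]
164 62.9 [231.2 191.8]
```

View pics/m7.png

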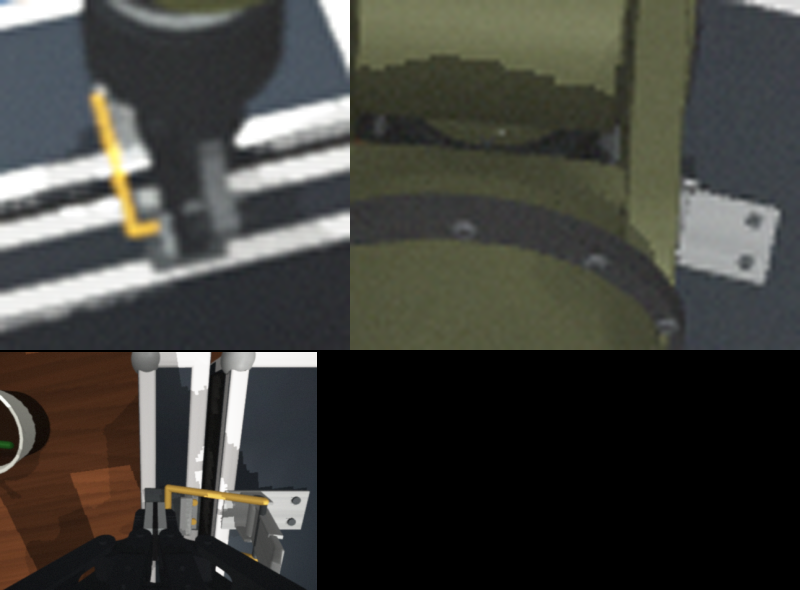

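The wrist view (lower left) shows the bar's corner right beside the fingertips and the hook just to its right. I'll triangulate it and zoom in.

```bash

python3 -c "
from h import *
f=ctrl.grab_frame('side');w=ctrl.grab_frame('wrist')
crop(w,'w8',210,190,470,384,3)
hsv=cv2.cvtColor(w['img'],cv2.COLOR_RGB2HSV);m=cv2.inRange(hsv,(15,120,90),(32,255,255))
p=np.argwhere(m)[:,::-1];c=p[p[:,0]<285];print(c.min(0),c.max(0),len(c))
for v in range(210,300,4):
    r=c[c[:,1]==v]
    if len(r):print(v,r[:,0].min(),r[:,0].max())
for q in((272,219),(272,221)):
  X,e=tri((f,w),((231.5,190),q));print((M.T@(X-O)*1e3).round(1),e)
"
```

```text
[266 214] [284 253] 512
214 269 276
218 266 284
222 266 284
226 266 284
230 266 276
234 266 276
238 266 276
242 266 276
246 267 276
250 267 276
[ 64.6 -21.1 172.4] [[-0.3, 0.2], [0.6, 1.6]]
[ 64.8 -20.8 173. ] [[-0.1, 0.1], [0.3, 0.8]]
```

View pics/w8.png

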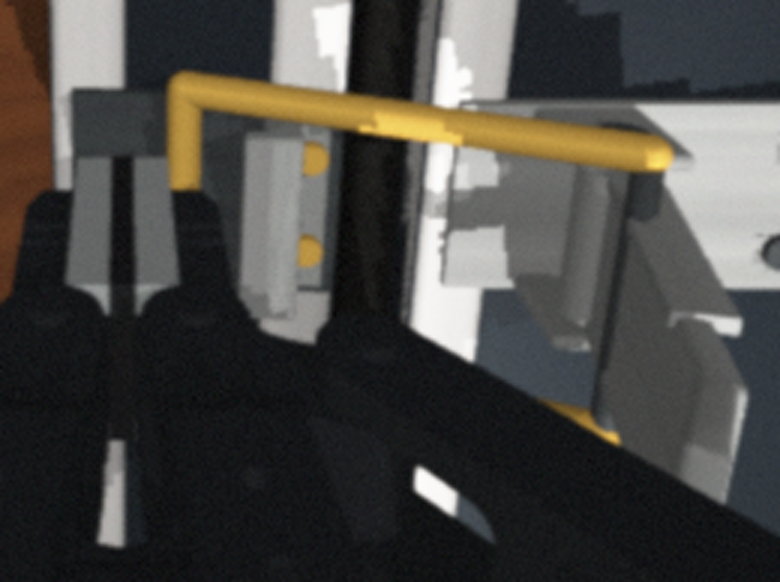

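The tips are stepped. The bar slid off the pad ends and now sits beside the pads at x 64.8, z 172.7. I'll locate the lip edge, lift, shift over the bar and press with the pad ends.

```bash

python3 -c "
from h import *
w=ctrl.grab_frame('wrist')
W=lambda u,v:(u/3+210-.3,v/3+190-.3)
for n,p,z in(('lip+x edge a',(246,140),.1715),('lip+x edge b',(246,300),.1715),('lip -x a',(298,140),.1715),('plate +x',(72,90),.161),('pad R edge at tip',(178,290),.165),('padR far',(172,160),.165),('shoulder edge',(240,290),.175)):
  print(n,(M.T@(ray(w,*W(*p),z)-O)*1e3).round(1))
"
python3 -m jog '0 0 0 0 -.006 0 0;0 0 0 0 -.014 0 0;0 0 0 .004 -.014 0 0;0 0 0 .0075 -.014 0 0;0 0 0 .0075 -.014 0 0' |grep -E 'force|pos'
python3 -m jog '0 0 0 0 .003 0 0;0 0 0 0 .006 0 0;0 0 0 0 .009 0 0;0 0 0 0 .009 0 0' |grep -E 'force|pos'
python3 -c "
from h import *
st((72.5,0,188))
w=ctrl.grab_frame('wrist');f=ctrl.grab_frame('side')
hsv=cv2.cvtColor(w['img'],cv2.COLOR_RGB2HSV);m=cv2.inRange(hsv,(15,120,90),(32,255,255))
p=np.argwhere(m)[:,::-1];u0=p[:,0].min();c=p[p[:,0]<u0+12];print(u0,c.min(0),c.max(0))
hsv=cv2.cvtColor(f['img'],cv2.COLOR_RGB2HSV)
m=cv2.inRange(hsv,(15,140,120),(32,255,255));m[:,:210]=0;m[:,260:]=0;m[:120]=0;m[220:]=0
p=np.argwhere(m)[:,::-1];print('side vmax',p[:,1].max())
crop(w,'w9',210,190,470,384,3)
"
```

```text
lip+x edge a [ 56.1 -13.4 171.5]
lip+x edge b [ 55.1  13.4 171.5]
lip -x a [ 48.6 -13.4 171.5]
plate +x [ 81.8 -16.8 161. ]
pad R edge at tip [ 65.1  15.9 165. ]
padR far [ 66.4  -7.  165. ]
shoulder edge [ 56.6   9.3 175. ]
eef_pos: [0.5756, 0.0037, 0.2012]
contact_force: [0.1, 0.4, 0.0]
eef_pos: [0.5754, 0.0044, 0.1911]
contact_force: [0.0, -0.1, -0.4]
t 14.83 TCP case mm [6.590e+01 1.000e-01 1.911e+02] tip [6.590e+01 1.000e-01 1.691e+02] F case [-0.  -0.  -0.4] open 0.003 q [-0.06  0.41  1.52 -0.    1.21  1.71]
  shift tool mm [-6.6  3.1  0.1]
  turn to square [0.001 0.001 0.   ]
250 [250 209] [261 242]
side vmax 192
```

```bash

python3 -m jog '0 0 0 0 .001 0 0;0 0 0 0 .002 0 0;0 0 0 0 .002 0 0' |grep -E 'force|pos'
python3 -m jog '0 0 0 0 .0007 0 0;0 0 0 0 .0014 0 0;0 0 0 0 .0014 0 0' |grep -E 'force|pos'
python3 -m jog '0 0 0 0 .0007 0 0;0 0 0 0 .0012 0 0;0 0 0 0 .0012 0 0' |grep -E 'force|pos'
python3 -c "
from h import *
st()
w=ctrl.grab_frame('wrist');f=ctrl.grab_frame('side')
crop(w,'w9',210,190,470,384,3)
hsv=cv2.cvtColor(w['img'],cv2.COLOR_RGB2HSV);m=cv2.inRange(hsv,(15,120,90),(32,255,255))
p=np.argwhere(m)[:,::-1];u0=p[:,0].min();c=p[p[:,0]<u0+12];print(u0,c.min(0),c.max(0))
hsv=cv2.cvtColor(f['img'],cv2.COLOR_RGB2HSV)
m=cv2.inRange(hsv,(15,140,120),(32,255,255));m[:,:210]=0;m[:,260:]=0;m[:120]=0;m[220:]=0
p=np.argwhere(m)[:,::-1];q=p[p[:,1]>=p[:,1].max()-1];print('side',q.min(0),q.max(0))
X,e=tri((f,w),((q[:,0].min()+1.5,q[:,1].max()-1),(u0+5,c[:,1].min()+6)));print((M.T@(X-O)*1e3).round(1),e)
"
```

```text
eef_pos: [0.5757, 0.0045, 0.19]
contact_force: [0.8, 1.0, 0.5]
eef_pos: [0.576, 0.0047, 0.1892]
contact_force: [0.7, 2.2, 3.5]
eef_pos: [0.5762, 0.0047, 0.1884]
contact_force: [1.0, 3.5, 6.5]
t 15.68 TCP case mm [ 66.3  -0.7 188.4] tip [ 66.3  -0.7 166.4] F case [ 3.6 -0.3  6.5] open 0.001 q [-0.06  0.42  1.52  0.    1.2   1.71]
  turn to square [-0.002  0.001 -0.001]
254 [254 211] [265 241]
side [230 191] [235 192]
[ 63.1 -20.5 167.2] [[-0.0, 0.0], [0.1, 0.3]]
```

The pad ends press the bar on the floor plate (6.5 N, tip at 166.4). Next I'll lift, step to the bar's +x side and check the position.

```bash

python3 -m jog '0 0 0 0 -.004 0 0;0 0 0 0 -.009 0 0;0 0 0 -.005 -.009 0 0;0 0 0 -.010 -.009 0 0;0 0 0 -.010 -.009 0 0' |grep -E 'force'
python3 -c "
from h import *
st((75.5,0,185.5))"
```

```text
contact_force: [-0.4, 0.4, -0.3]
t 16.2 TCP case mm [ 7.680e+01 -1.000e-01  1.963e+02] tip [ 7.680e+01 -1.000e-01  1.743e+02] F case [ 0.3  0.5 -0.3] open 0.003 q [-0.04  0.41  1.51  0.    1.22  1.73]
  shift tool mm [ 1.3 10.8 -0.1]
  turn to square [ 0.     0.001 -0.   ]
```

```bash

python3 -m jog '0 0 0 0 .004 0 0;0 0 0 0 .008 0 0;0 0 0 0 .0106 0 0;0 0 0 0 .0106 0 0' |grep -E 'force|pos'
python3 -m jog '0 0 0 .0015 0 0 0;0 0 0 .003 0 0 0;0 0 0 .003 0 0 0' |grep -E 'force|pos'
python3 -m jog '0 0 0 .001 0 0 0;0 0 0 .002 0 0 0;0 0 0 .002 0 0 0' |grep -E 'force|pos'
python3 -m jog '0 0 0 .001 0 0 0;0 0 0 .002 0 0 0;0 0 0 .002 0 0 0' |grep -E 'force|pos'
python3 -c "
from h import *
st((75.5,0,185.5))"
```

```text
eef_pos: [0.5773, 0.0141, 0.1848]
contact_force: [-0.1, 0.3, 0.6]
eef_pos: [0.5771, 0.0109, 0.186]
contact_force: [0.8, 0.4, 0.5]
eef_pos: [0.5767, 0.0095, 0.1859]
contact_force: [1.2, 2.4, -0.8]
eef_pos: [0.5763, 0.0078, 0.1857]
contact_force: [1.2, 5.3, -2.0]
t 17.28 TCP case mm [ 69.4  -0.2 185.7] tip [ 69.4  -0.2 163.7] F case [ 5.4 -0.1 -2. ] open 0.001 q [-0.05  0.42  1.52  0.    1.2   1.72]
  shift tool mm [-6.1  0.2 -0.2]
  turn to square [ 0.     0.001 -0.001]
```

```bash

python3 -m jog '0 0 0 .0007 0 0 0;0 0 0 .0015 0 0 0;0 0 0 .0015 0 0 0' |grep -E 'force|pos'
python3 -m jog '0 0 0 .0007 0 0 0;0 0 0 .0015 0 0 0;0 0 0 .0015 0 0 0' |grep -E 'force|pos'
python3 -c "
from h import *
st()
w=ctrl.grab_frame('wrist');f=ctrl.grab_frame('side')
crop(w,'w10',210,190,470,384,3)
hsv=cv2.cvtColor(w['img'],cv2.COLOR_RGB2HSV);m=cv2.inRange(hsv,(15,120,90),(32,255,255))
p=np.argwhere(m)[:,::-1];u0=p[:,0].min();c=p[p[:,0]<u0+12];print(u0,c.min(0),c.max(0))
hsv=cv2.cvtColor(f['img'],cv2.COLOR_RGB2HSV)
m=cv2.inRange(hsv,(15,140,120),(32,255,255));m[:,:210]=0;m[:,260:]=0;m[:120]=0;m[220:]=0
p=np.argwhere(m)[:,::-1];q=p[p[:,1]>=p[:,1].max()-1];print('side',q.min(0),q.max(0))
X,e=tri((f,w),((q[:,0].min()+1.5,q[:,1].max()-1),(u0+5,c[:,1].min()+6)));print((M.T@(X-O)*1e3).round(1),e)
"
```

```text
eef_pos: [0.576, 0.0063, 0.1857]
contact_force: [2.2, 5.1, -2.7]
eef_pos: [0.5758, 0.0054, 0.1858]
contact_force: [2.6, 9.2, -2.5]
t 17.78 TCP case mm [ 66.9  -0.2 185.8] tip [ 66.9  -0.2 163.8] F case [ 9.5 -0.7 -2.5] open 0.0 q [-0.05  0.42  1.52  0.    1.2   1.71]
  turn to square [-0.     0.001 -0.002]
264 [264 211] [275 252]
side [230 189] [235 190]
[ 59.1 -20.2 167.8] [[-0.4, 0.4], [0.9, 2.5]]
```

View pics/w10.png

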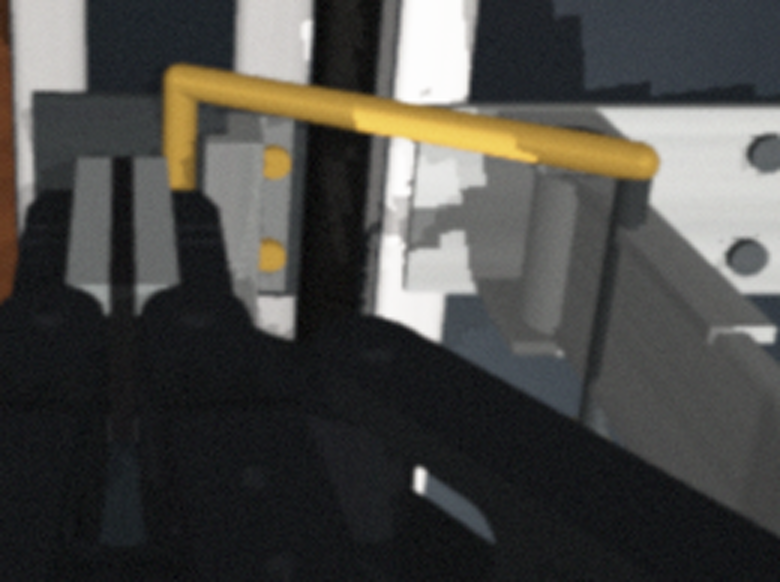

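The bar has come in to x ≈ 59, just outside the lip edge (crop u 200 vs 207), with the lever following. Force has risen to 9.5 N, so the bar may be riding slightly high. I'll press it down again here by feel.

```bash

python3 -m jog '0 0 0 -.003 0 0 0;0 0 0 -.003 -.005 0 0;0 0 0 -.003 -.009 0 0;0 0 0 .001 -.009 0 0;0 0 0 .001 -.009 0 0' |grep -E 'force'
python3 -m jog '0 0 0 .0015 .002 0 0;0 0 0 .0015 .004 0 0;0 0 0 .0015 .004 0 0' |grep -E 'force|pos'
python3 -m jog '0 0 0 0 .001 0 0;0 0 0 0 .001 0 0' |grep -E 'force|pos'
python3 -m jog '0 0 0 0 .001 0 0;0 0 0 0 .001 0 0' |grep -E 'force|pos'
python3 -m jog '0 0 0 0 .001 0 0;0 0 0 0 .001 0 0' |grep -E 'force|pos'
python3 -c "
from h import *
st((64.5,0,187))"
```

```text
contact_force: [-1.1, -0.6, -0.1]
eef_pos: [0.575, 0.0018, 0.1902]
contact_force: [0.9, 0.4, 0.1]
eef_pos: [0.5751, 0.002, 0.1896]
contact_force: [0.1, -0.3, 0.6]
eef_pos: [0.5752, 0.002, 0.1887]
contact_force: [-0.2, -0.4, -0.3]
eef_pos: [0.5752, 0.002, 0.1878]
contact_force: [-0.2, 0.4, -0.6]
t 19.05 TCP case mm [ 63.4  -0.2 187.8] tip [ 63.4  -0.2 165.8] F case [ 0.3  0.3 -0.6] open -0.0 q [-0.06  0.42  1.52 -0.    1.2   1.71]
  shift tool mm [-1.1  0.8 -0.2]
  turn to square [-0.     0.001  0.   ]
```

```bash

cat > bar.py <<'E'
from h import *
w=ctrl.grab_frame('wrist');f=ctrl.grab_frame('side')
hsv=cv2.cvtColor(w['img'],cv2.COLOR_RGB2HSV);m=cv2.inRange(hsv,(15,120,90),(32,255,255))
p=np.argwhere(m)[:,::-1];u0=p[:,0].min();c=p[p[:,0]<u0+9];print('wrist',u0,c[:,1].min(),c[:,1].max())
for z in(.163,.166,.169,.172):print(z,(M.T@(ray(w,u0+5,c[:,1].max()-3,z)-O)*1e3).round(1))
g=cv2.cvtColor(f['img'],cv2.COLOR_RGB2HSV)
m=cv2.inRange(g,(15,140,100),(32,255,255));m[:,:210]=0;m[:,260:]=0;m[:120]=0;m[220:]=0
p=np.argwhere(m)[:,::-1];q=p[p[:,1]>=p[:,1].max()-1];print('side',q.min(0),q.max(0))
crop(w,'w11',210,190,470,384,3);st()
E
python3 bar.py
```

```text
wrist 257 210 241
0.163 [ 58.7  -8.2 163. ]
0.166 [ 58.8  -9.7 166. ]
0.169 [ 58.9 -11.1 169. ]
0.172 [ 59.  -12.5 172. ]
side [230 190] [234 191]
t 19.15 TCP case mm [ 63.4  -0.2 187.8] tip [ 63.4  -0.2 165.8] F case [-0.2 -0.2  0.1] open 0.002 q [-0.06  0.42  1.52  0.    1.2   1.71]
  turn to square [0.    0.001 0.   ]
```

View pics/w11.png

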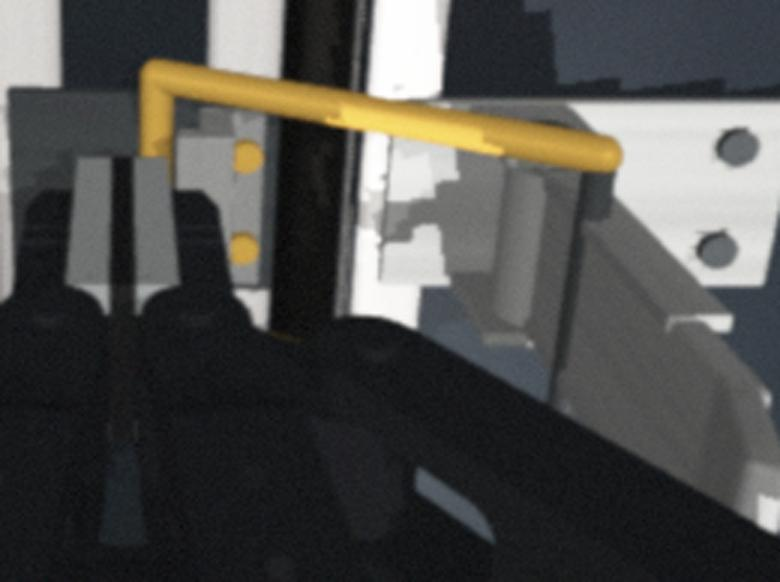

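All 12 pictures are used. This one shows the bar at x ≈ 58.8, under the pad ends and just outside the lip. I'll press on down by feel.

```bash

python3 -m jog '0 0 0 0 .0007 0 0;0 0 0 0 .0007 0 0' |grep -E 'force|pos'
python3 -m jog '0 0 0 0 .0007 0 0;0 0 0 0 .0007 0 0' |grep -E 'force|pos'
python3 -m jog '0 0 0 0 .0007 0 0;0 0 0 0 .0007 0 0' |grep -E 'force|pos'
python3 -m jog '0 0 0 0 .0007 0 0;0 0 0 0 .0007 0 0;0 0 0 0 .0007 0 0' |grep -E 'force|pos'
python3 bar.py
```

```text
eef_pos: [0.5753, 0.0019, 0.1876]
contact_force: [-1.3, -0.5, 3.0]
eef_pos: [0.5754, 0.0019, 0.1874]
contact_force: [-4.2, -0.2, 8.1]
eef_pos: [0.5755, 0.0019, 0.1873]
contact_force: [-5.6, 0.2, 13.0]
eef_pos: [0.5756, 0.0018, 0.1871]
contact_force: [-8.5, -0.1, 19.1]
wrist 257 211 241
0.163 [ 58.7  -8.9 163. ]
0.166 [ 58.8 -10.3 166. ]
0.169 [ 58.9 -11.7 169. ]
0.172 [ 59.  -13.2 172. ]
side [229 190] [234 191]
t 20.0 TCP case mm [ 63.4  -0.6 187.2] tip [ 63.4  -0.6 165.2] F case [-1.7  8.2 18.5] open 0.003 q [-0.06  0.42  1.52 -0.    1.2   1.71]
  turn to square [-0.002  0.001 -0.   ]
```

Stiff contact at tip z ≈ 165.5 means the bar is on the floor plate. I'll step to its +x side again and push back with the tip slightly above the bar's centre, so it's held down.

```bash

python3 -m jog '0 0 0 0 -.004 0 0;0 0 0 0 -.008 0 0;0 0 0 -.005 -.008 0 0;0 0 0 -.0095 -.008 0 0;0 0 0 -.0095 -.008 0 0' |grep -E 'force'
python3 bar.py
python3 -c "
from h import *
st((72,0,186.3))"
```

```text
contact_force: [-0.1, 0.4, 0.2]
wrist 278 206 275
0.163 [ 58.3  12.7 163. ]
0.166 [ 58.6  11.  166. ]
0.169 [ 58.9   9.2 169. ]
0.172 [ 59.2   7.4 172. ]
side [229 190] [234 191]
t 20.52 TCP case mm [ 7.320e+01 -1.000e-01  1.927e+02] tip [ 7.320e+01 -1.000e-01  1.707e+02] F case [ 0.3 -0.3  0.8] open 0.002 q [-0.04  0.41  1.51 -0.    1.22  1.73]
  turn to square [0.001 0.001 0.   ]
t 20.52 TCP case mm [ 7.320e+01 -1.000e-01  1.927e+02] tip [ 7.320e+01 -1.000e-01  1.707e+02] F case [ 0.3 -0.3  0.8] open 0.002 q [-0.04  0.41  1.51 -0.    1.22  1.73]
  shift tool mm [ 1.2  6.4 -0.1]
  turn to square [0.001 0.001 0.   ]
```

```bash

python3 -m jog '0 0 0 0 .003 0 0;0 0 0 0 .0062 0 0;0 0 0 .0012 .0062 0 0;0 0 0 .0025 .0062 0 0;0 0 0 .0025 .0062 0 0' |grep -E 'force|pos'
python3 -m jog '0 0 0 .001 0 0 0;0 0 0 .002 0 0 0;0 0 0 .002 0 0 0' |grep -E 'force|pos'
python3 -m jog '0 0 0 .001 0 0 0;0 0 0 .002 0 0 0;0 0 0 .002 0 0 0' |grep -E 'force|pos'
python3 -m jog '0 0 0 .001 0 0 0;0 0 0 .0015 0 0 0;0 0 0 .0015 0 0 0' |grep -E 'force|pos'
python3 bar.py
```

```text
eef_pos: [0.5766, 0.0085, 0.1869]
contact_force: [-0.1, 0.3, 0.1]
eef_pos: [0.5762, 0.0066, 0.187]
contact_force: [-0.4, 0.2, 0.5]
eef_pos: [0.5759, 0.0051, 0.187]
contact_force: [-0.5, 4.0, 0.1]
eef_pos: [0.5757, 0.0036, 0.1874]
contact_force: [0.9, 3.8, 4.4]
wrist 260 210 252
0.163 [ 59.  -3. 163.]
0.166 [ 59.1  -4.5 166. ]
0.169 [ 59.2  -6.1 169. ]
0.172 [ 59.4  -7.6 172. ]
side [229 190] [234 191]
t 21.78 TCP case mm [ 65.1  -0.4 187.3] tip [ 65.1  -0.4 165.3] F case [4.5 0.8 5.8] open -0.002 q [-0.06  0.42  1.52  0.    1.2   1.71]
  turn to square [-0.001  0.001 -0.   ]
```

The tip rode over the bar at this height. I'll back off, go lower to tip z ≈ 163 and push on the bar's flank.

```bash

python3 -m jog '0 0 0 -.003 -.001 0 0;0 0 0 -.007 0 0 0;0 0 0 -.007 .002 0 0;0 0 0 -.007 .0035 0 0;0 0 0 -.007 .0035 0 0' |grep -E 'force|pos'
python3 -m jog '0 0 0 .0015 0 0 0;0 0 0 .003 0 0 0;0 0 0 .004 0 0 0;0 0 0 .004 0 0 0' |grep -E 'force|pos'
python3 -m jog '0 0 0 .0007 0 0 0;0 0 0 .0014 0 0 0;0 0 0 .0014 0 0 0' |grep -E 'force|pos'
python3 -m jog '0 0 0 .0005 0 0 0;0 0 0 .001 0 0 0;0 0 0 .001 0 0 0' |grep -E 'force|pos'
python3 bar.py
```

```text
eef_pos: [0.5766, 0.0102, 0.1826]
contact_force: [0.2, 0.1, -0.4]
eef_pos: [0.5761, 0.0065, 0.1834]
contact_force: [1.3, 3.8, -0.0]
eef_pos: [0.5759, 0.0057, 0.1834]
contact_force: [1.1, 8.6, -0.4]
eef_pos: [0.5758, 0.0055, 0.1834]
contact_force: [2.6, 13.5, -2.0]
wrist 265 213 253
0.163 [ 58.8  -4.3 163. ]
0.166 [ 58.9  -5.8 166. ]
0.169 [ 59.1  -7.3 169. ]
0.172 [ 59.3  -8.9 172. ]
side [229 190] [234 191]
t 23.13 TCP case mm [ 67.   -0.2 183.4] tip [ 67.   -0.2 161.4] F case [14.1 -0.5 -1.6] open -0.001 q [-0.06  0.42  1.53  0.    1.19  1.71]
  turn to square [-0.     0.001 -0.002]
```

The jam comes at the same TCP x for two different heights, so the stepped finger's shoulder is probably meeting the hook. I'll back off and check the wrist camera clearance before turning the gripper 90°, so the flat pad edge pushes instead.

```bash

python3 -m jog '0 0 0 -.004 0 0 0;0 0 0 -.008 0 0 0;0 0 0 -.008 -.012 0 0;0 0 0 -.01 -.03 0 0;0 0 0 -.01 -.05 0 0' |grep -E 'force|pos'
python3 -c "
from h import *
w=ctrl.grab_frame('wrist');c=-np.array(w['R']).T@np.array(w['t']);o=ctrl.get_obs()
print('cam rel TCP case',(M.T@(c-o['eef_pos'])*1e3).round(1))
# refine hook & bar in wrist image: row profiles across bar/lip
R=Ro.from_quat(o['eef_rot']).as_matrix()
hsv=cv2.cvtColor(w['img'],cv2.COLOR_RGB2HSV);m=cv2.inRange(hsv,(15,120,90),(32,255,255))
p=np.argwhere(m)[:,::-1];u0=p[:,0].min();c=p[p[:,0]<u0+9];print(u0,c.min(0),c.max(0))
for y in(-10,0,10):
    for x,z in((58.8,163),):
        print(y,proj(w,O+M@np.array([x,y,z])/1e3).round(1))
v=int(round(proj(w,O+M@np.array([58.8,-8,163])/1e3)[1]));u=int(proj(w,O+M@np.array([58.8,-8,163])/1e3)[0])
print(v,u);print(w['img'][v,u-16:u+34].tolist())
"
```

```text
eef_pos: [0.5774, 0.0137, 0.2343]
contact_force: [0.1, -0.4, 0.7]
cam rel TCP case [  0.6 -76.2 116.7]
274 [274 181] [282 255]
-10 [279.6 200.8]
0 [279.1 216.6]
10 [278.7 231.9]
204 279
[[53, 56, 57], [54, 57, 59], [54, 59, 59], [54, 57, 58], [50, 56, 55], [51, 53, 56], [51, 55, 56], [51, 53, 54], [50, 55, 54], [53, 55, 57], [52, 56, 57], [62, 59, 56], [92, 79, 50], [131, 104, 48], [156, 122, 52], [169, 132, 58], [162, 126, 55], [144, 113, 50], [130, 104, 47], [121, 93, 41], [98, 77, 37], [71, 63, 50], [78, 74, 75], [114, 114, 114], [124, 125, 122], [127, 128, 126], [127, 127, 125], [125, 125, 125], [126, 127, 125], [124, 126, 124], [125, 127, 123], [127, 128, 126], [128, 129, 125], [126, 126, 124], [126, 128, 126], [125, 126, 124], [124, 125, 121], [129, 122, 105], [145, 119, 71], [163, 128, 59], [170, 133, 61], [168, 133, 60], [160, 127, 61], [151, 127, 84], [128, 121, 103], [98, 98, 94], [69, 74, 75], [64, 69, 71], [59, 62, 65], [27, 28, 30]]
```

The numbers fit: the pad's half width is 5.7 mm and the shoulder's is 11.4, so the shoulder meets the lip edge just before the bar can pass under it. I'll turn the gripper 90° about the vertical so the pads' flat edges face the bar.

```bash

python3 -m jog '0 -.12 0 0 0 0 0;0 -.24 0 0 0 0 0;0 -.36 0 0 0 0 0;0 -.48 0 0 0 0 0;0 -.6 0 0 0 0 0' >/dev/null
python3 -m jog '0 -.12 0 0 0 0 0;0 -.24 0 0 0 0 0;0 -.36 0 0 0 0 0;0 -.48 0 0 0 0 0;0 -.6 0 0 0 0 0' >/dev/null
python3 -m jog '0 -.12 0 0 0 0 0;0 -.24 0 0 0 0 0;0 -.37 0 0 0 0 0;0 -.37 0 0 0 0 0' 
python3 -c "
from h import *
st((77,0,186))
w=ctrl.grab_frame('wrist')
print('bar proj',[proj(w,O+M@np.array([58.8,y,163])/1e3).round(0).tolist() for y in(-21,0,21)])
"
```

```text
time: 24.77
eef_pos: [0.5777, 0.0134, 0.2343]
eef_rot: [0.704, -0.068, 0.069, -0.704]
contact_force: [-0.9, -0.3, 0.5]
opening: -0.003
t 24.77 TCP case mm [ 75.2  -0.4 234.3] tip [ 75.2  -0.4 212.3] F case [-0.5  0.8  0.5] open -0.003 q [-0.04  0.38  1.46 -0.    1.3   0.15]
  shift tool mm [-0.4 48.3  1.8]
  turn to square [-0.000e+00  1.577e+00  1.000e-03]
bar proj [[285.0, 245.0], [251.0, 244.0], [217.0, 244.0]]
```

```bash

python3 -m jog '0 0 0 0 .012 .0025 0;0 0 0 0 .024 .0025 0;0 0 0 0 .036 .0025 0;0 0 0 0 .044 .0025 0;0 0 0 0 .0495 .0025 0' |grep -E 'force|pos'
python3 -m jog '0 0 0 0 0 -.0015 0;0 0 0 0 0 -.003 0;0 0 0 0 0 -.003 0' |grep -E 'force|pos'
python3 -m jog '0 0 0 0 0 -.001 0;0 0 0 0 0 -.002 0;0 0 0 0 0 -.002 0' |grep -E 'force|pos'
python3 -m jog '0 0 0 0 0 -.001 0;0 0 0 0 0 -.002 0;0 0 0 0 0 -.002 0' |grep -E 'force|pos'
python3 -c "
from h import *
st((77,0,186))"
```

```text
eef_pos: [0.5776, 0.0163, 0.1819]
contact_force: [-1.3, -0.5, 4.9]
eef_pos: [0.5775, 0.013, 0.1839]
contact_force: [1.2, -0.2, 0.1]
eef_pos: [0.5771, 0.0112, 0.184]
contact_force: [0.6, -0.5, 0.1]
eef_pos: [0.5767, 0.0094, 0.1839]
contact_force: [0.7, 1.3, -0.3]
t 25.98 TCP case mm [ 71.   -0.2 183.9] tip [ 71.   -0.2 161.9] F case [ 1.4 -0.4 -0.3] open -0.001 q [-0.05  0.42  1.52  0.    1.2   0.15]
  shift tool mm [-0.2 -2.   6. ]
  turn to square [-0.     1.571 -0.   ]
```

```bash

python3 -m jog '0 0 0 0 0 -.001 0;0 0 0 0 0 -.002 0;0 0 0 0 0 -.002 0' |grep -E 'force|pos'
python3 -m jog '0 0 0 0 0 -.001 0;0 0 0 0 0 -.0015 0;0 0 0 0 0 -.0015 0' |grep -E 'force|pos'
python3 -m jog '0 0 0 0 0 -.001 0;0 0 0 0 0 -.001 0;0 0 0 0 0 -.001 0' |grep -E 'force|pos'
python3 -c "
from h import *
st((77,0,186))"
```

```text
eef_pos: [0.5765, 0.0082, 0.1841]
contact_force: [2.3, 7.1, -0.2]
eef_pos: [0.5762, 0.0069, 0.1841]
contact_force: [2.6, 7.7, 0.8]
eef_pos: [0.576, 0.006, 0.1842]
contact_force: [0.9, 8.1, 1.4]
t 26.73 TCP case mm [ 67.5  -0.2 184.2] tip [ 67.6  -0.3 162.2] F case [8.1 0.8 1.4] open -0.001 q [-0.05  0.42  1.52  0.    1.2   0.14]
  shift tool mm [-0.2 -1.8  9.5]
  turn to square [-2.000e-03  1.571e+00 -1.000e-03]
```

The bar is now moving freely at a steady 8 N. I'll continue until it meets the wall.

```bash

python3 -m jog '0 0 0 0 0 -.0007 0;0 0 0 0 0 -.0007 0;0 0 0 0 0 -.0007 0' |grep -E 'force|pos'
python3 -m jog '0 0 0 0 0 -.0006 0;0 0 0 0 0 -.0006 0;0 0 0 0 0 -.0006 0' |grep -E 'force|pos'
python3 -c "
from h import *
w=ctrl.grab_frame('wrist');f=ctrl.grab_frame('side');t=ctrl.grab_frame('top')
st()
def msk(i,s=110,v=90):
    return cv2.inRange(cv2.cvtColor(i,cv2.COLOR_RGB2HSV),(14,s,v),(34,255,255))
m=msk(w['img']);p=np.argwhere(m)[:,::-1];print(len(p),p.min(0),p.max(0))
for u in range(170,340,10):
    r=np.flatnonzero(m[:,u]); print(u,(r.min(),r.max(),len(r)) if len(r) else None,end=' ')
print();print('bar proj',[proj(w,O+M@np.array([54,y,163])/1e3).round(0).tolist() for y in(-21,0,21)],'pin',[proj(w,O+M@np.array([0,y,189])/1e3).round(0).tolist() for y in(-21,21)])
"
```

```text
eef_pos: [0.5759, 0.0053, 0.1842]
contact_force: [1.6, 8.9, 1.2]
eef_pos: [0.5758, 0.0049, 0.1842]
contact_force: [0.8, 9.4, 1.9]
t 27.38 TCP case mm [ 66.4  -0.3 184.2] tip [ 66.4  -0.3 162.2] F case [ 9.7 -0.   2.3] open -0.004 q [-0.06  0.42  1.53  0.    1.2   0.14]
  turn to square [-2.000e-03  1.571e+00 -1.000e-03]
460 [201 100] [412 301]
170 None 180 None 190 None 200 None 210 (np.int64(279), np.int64(291), 13) 220 None 230 None 240 None 250 None 260 None 270 None 280 None 290 (np.int64(279), np.int64(290), 12) 300 (np.int64(281), np.int64(301), 21) 310 None 320 None 330 None 
bar proj [[297.0, 284.0], [252.0, 284.0], [208.0, 284.0]] pin [[299.0, 421.0], [206.0, 421.0]]
```

```bash

python3 -m jog '0 0 0 0 0 -.001 0;0 0 0 0 0 -.001 0;0 0 0 0 0 -.001 0' |grep -E 'force|pos'
python3 -m jog '0 0 0 0 0 -.001 0;0 0 0 0 0 -.001 0;0 0 0 0 0 -.001 0' |grep -E 'force|pos'
python3 -m jog '0 0 0 0 0 -.0007 0;0 0 0 0 0 -.0007 0;0 0 0 0 0 -.0007 0' |grep -E 'force|pos'
python3 -c "
from h import *
w=ctrl.grab_frame('wrist')
st()
m=cv2.inRange(cv2.cvtColor(w['img'],cv2.COLOR_RGB2HSV),(14,110,90),(34,255,255))
for u in (206,208,210,290,293,296,300):
    r=np.flatnonzero(m[:,u]); print(u,(r.min(),r.max(),len(r)) if len(r) else None,end=' ')
for x in(50,52,54):print(x,proj(w,O+M@np.array([x,21,163])/1e3).round(1))
"
```

```text
eef_pos: [0.5757, 0.0042, 0.1843]
contact_force: [3.1, 11.9, 2.4]
eef_pos: [0.5756, 0.0036, 0.1844]
contact_force: [3.1, 14.9, 1.9]
eef_pos: [0.5755, 0.0033, 0.1844]
contact_force: [2.9, 18.1, 1.9]
t 28.18 TCP case mm [ 64.8  -0.3 184.4] tip [ 64.9  -0.3 162.4] F case [18.2  0.2  2.7] open -0.001 q [-0.06  0.42  1.53  0.    1.2   0.14]
  turn to square [-0.004  1.572 -0.002]
206 (np.int64(279), np.int64(299), 21) 208 (np.int64(279), np.int64(296), 18) 210 (np.int64(279), np.int64(291), 13) 290 (np.int64(279), np.int64(290), 12) 293 (np.int64(279), np.int64(296), 18) 296 (np.int64(279), np.int64(299), 21) 300 (np.int64(281), np.int64(301), 21) 50 [208.1 288.5]
52 [207.9 284.9]
54 [207.8 281.2]
```

```bash

python3 -c "
from h import *
w=ctrl.grab_frame('wrist');f=ctrl.grab_frame('side')
m=cv2.inRange(cv2.cvtColor(w['img'],cv2.COLOR_RGB2HSV),(12,90,60),(36,255,255));m[:,:190]=0;m[:,320:]=0
for v in (281,284,287,290,294,298,302,306,310):
    r=np.flatnonzero(m[v]); 
    if len(r):print(v,r.min(),r.max(),end=' | ')
print()
for x,z in((52,160),(52,163),(52,166),(52,170),(52,174)):
    a=proj(w,O+M@np.array([x,-23.5,z])/1e3);b=proj(w,O+M@np.array([x,23.5,z])/1e3);print(x,z,a.round(1),b.round(1),round(a[0]-b[0],1), 'side corner',proj(f,O+M@np.array([x,-21,z])/1e3).round(1))
g=cv2.inRange(cv2.cvtColor(f['img'],cv2.COLOR_RGB2HSV),(15,120,90),(32,255,255));g[:,:210]=0;g[:,260:]=0;g[:120]=0;g[220:]=0
p=np.argwhere(g)[:,::-1];q=p[p[:,1]>=p[:,1].max()-1];print('side',q.min(0),q.max(0))
"
```

```text
281 202 300 | 284 201 301 | 287 202 300 | 290 202 300 | 294 201 300 | 298 201 300 | 
52 160 [300.8 281.5] [203.5 281.4] 97.3 side corner [230. 189.]
52 163 [301.7 284.9] [202.7 284.9] 99.0 side corner [230.  188.1]
52 166 [302.6 288.5] [201.8 288.5] 100.8 side corner [229.9 187.3]
52 170 [303.9 293.5] [200.7 293.4] 103.2 side corner [229.9 186.3]
52 174 [305.2 298.7] [199.4 298.7] 105.8 side corner [229.8 185.2]
side [230 188] [234 189]
```

The bar's apparent width (99–100 px) puts it at z ≈ 163, and x ≈ 52 is inside the hook. So it's below the lip and against the wall, with the lever at roughly 1.1 rad. I'll retreat and go up to the +x side of the handle.

```bash

python3 -m jog '0 0 0 0 0 .004 0;0 0 0 0 0 .009 0;0 0 0 0 -.01 .011 0;0 0 0 0 -.035 .011 0;0 0 0 0 -.06 .011 0' |grep -E 'force|pos'
python3 -m jog '0 0 0 0 -.022 -.005 0;0 0 0 0 -.022 -.02 0;0 0 0 0 -.022 -.035 0;0 0 0 0 -.022 -.05 0;0 0 0 0 -.022 -.05 0' |grep -E 'force|pos'
python3 -c "
from h import *
st((12,0,239))
w=ctrl.grab_frame('wrist');f=ctrl.grab_frame('side')
m=cv2.inRange(cv2.cvtColor(w['img'],cv2.COLOR_RGB2HSV),(12,90,60),(36,255,255));p=np.argwhere(m)[:,::-1];print(len(p),p.min(0),p.max(0))
for x,z in((50,163),(53,163),(53,173),(60,163)):
    print(x,z,[proj(w,O+M@np.array([x,y,z])/1e3).round(1).tolist() for y in(-23.5,0,23.5)])
for v in range(p[:,1].min(),p[:,1].min()+24,2):
    r=np.flatnonzero(m[v]);print(v,r.min(),r.max(),len(r))
cv2.imwrite('pics/w12.png',w['img'][:,:,::-1])
"
```

```text
eef_pos: [0.5769, 0.0118, 0.2446]
contact_force: [0.0, 0.6, 0.1]
eef_pos: [0.5669, -0.0392, 0.2667]
contact_force: [-0.2, -0.0, 0.3]
t 29.12 TCP case mm [ 21.5  -0.3 266.7] tip [ 21.4  -0.3 244.7] F case [-0.1  0.2  0.3] open 0.002 q [-0.13  0.33  1.45 -0.    1.36  0.07]
  shift tool mm [-0.3 27.8 -9.4]
  turn to square [-0.000e+00  1.569e+00  1.000e-03]
19604 [0 0] [511 381]
50 163 [[286.9, 161.0], [251.5, 161.1], [216.1, 161.2]]
53 163 [[287.0, 156.6], [251.5, 156.7], [216.0, 156.7]]
53 173 [[288.6, 159.9], [251.6, 159.9], [214.5, 160.0]]
60 163 [[287.3, 146.1], [251.5, 146.2], [215.6, 146.2]]
0 0 511 88
2 9 511 88
4 1 501 82
6 0 495 75
8 7 506 68
10 4 506 74
12 6 510 86
14 0 507 87
16 6 510 91
18 1 495 57
20 10 500 70
22 10 495 73
```

```bash

python3 -c "
from h import *
i=cv2.imread('pics/w12.png')
m=cv2.inRange(cv2.cvtColor(i,cv2.COLOR_BGR2HSV),(15,110,80),(34,255,255));m[:,:205]=0;m[:,300:]=0;m[:130]=0;m[260:]=0
for v in range(136,200,3):
    r=np.flatnonzero(m[v])
    if len(r):print(v,r.min(),r.max(),len(r),end=' | ')
"
python3 -m jog '0 0 0 0 .01 -.003 0;0 0 0 0 .02 -.006 0;0 0 0 0 .0275 -.009 0;0 0 0 0 .0275 -.009 0' |grep -E 'force|pos'
python3 -m jog '0 0 0 0 0 -.004 0;0 0 0 0 0 -.008 0;0 0 0 0 0 -.01 0;0 0 0 0 0 -.01 0' |grep -E 'force|pos'
python3 -c "
from h import *
st((-4.7,0,239.2))"
```

```text
154 216 286 71 | 157 215 286 24 | 160 216 285 13 | 163 216 285 12 | 166 216 285 12 | 169 216 285 12 | 172 216 285 24 | 175 216 285 12 | 178 215 287 17 | 181 214 287 18 | 184 214 287 18 | 187 214 287 18 | 190 215 287 16 | 193 215 286 15 | 196 216 286 13 | 199 216 286 12 | eef_pos: [0.5648, -0.0461, 0.2358]
contact_force: [-0.1, 0.8, 0.3]
eef_pos: [0.5636, -0.0563, 0.2388]
contact_force: [-0.1, 0.2, 0.1]
t 29.88 TCP case mm [  4.   -0.4 238.8] tip [  4.   -0.4 216.8] F case [0.1 0.1 0.1] open -0.001 q [-0.16  0.35  1.49 -0.    1.3   0.04]
  shift tool mm [-0.4 -0.4 -8.7]
  turn to square [-0.00e+00  1.57e+00  1.00e-03]
```

The bar is at x ≈ 53, z ≈ 163, and its middle is partly covered by the lip, so it's hooked. Now I'll push the lever down along its arc.

```bash

python3 -m jog '0 0 0 0 0 -.003 0;0 0 0 0 0 -.006 0;0 0 0 0 0 -.0087 0;0 0 0 0 0 -.0087 0' |grep -E 'force|pos'
python3 -m jog '0 0 0 0 .001 -.002 0;0 0 0 0 .0026 -.005 0;0 0 0 0 .0026 -.005 0' |grep -E 'force|pos'
python3 -m jog '0 0 0 0 .0026 -.004 0;0 0 0 0 .0055 -.0076 0;0 0 0 0 .0055 -.0076 0' |grep -E 'force|pos'
python3 -c "
from h import *
st((-23.7,0,224.2))"
```

```text
eef_pos: [0.5617, -0.0643, 0.2382]
contact_force: [1.6, 2.3, -1.5]
eef_pos: [0.5608, -0.0691, 0.2358]
contact_force: [-0.5, 3.7, 0.8]
eef_pos: [0.5592, -0.0769, 0.2305]
contact_force: [-0.5, 2.2, 1.6]
t 30.72 TCP case mm [-1.700e+01 -2.000e-01  2.305e+02] tip [-1.700e+01 -2.000e-01  2.085e+02] F case [2.  0.9 1.6] open 0.001 q [-0.2   0.35  1.51  0.    1.28 -0.  ]
  shift tool mm [-0.2  6.3 -6.7]
  turn to square [-0.     1.571  0.   ]
```

```bash

python3 -m jog '0 0 0 0 .0034 -.0034 0;0 0 0 0 .0066 -.0066 0;0 0 0 0 .0066 -.0066 0' |grep -E 'force|pos'
python3 -c "
from h import *
st((-28.5,0,216.1))
w=ctrl.grab_frame('wrist')
m=cv2.inRange(cv2.cvtColor(w['img'],cv2.COLOR_RGB2HSV),(15,110,80),(34,255,255));m[:,:190]=0;m[:,310:]=0
for v in range(60,220,3):
    r=np.flatnonzero(m[v])
    if len(r)>8:print(v,r.min(),r.max(),len(r),end=' | ')
print()
for x,z in((47,166),(50,166),(53,166),(60,166),(50,178)):
    print(x,z,[proj(w,O+M@np.array([x,y,z])/1e3).round(1).tolist() for y in(-23.5,23.5)])
"
```

```text
eef_pos: [0.558, -0.0833, 0.2238]
contact_force: [-0.3, 2.3, 1.6]
t 30.97 TCP case mm [-23.6  -0.3 223.8] tip [-23.6  -0.3 201.8] F case [2.2 0.7 1.6] open 0.0 q [-0.21  0.36  1.52 -0.    1.27 -0.01]
  shift tool mm [-0.3  7.7 -4.9]
  turn to square [-0.    1.57  0.  ]
90 207 295 26 | 93 204 297 30 | 96 204 298 32 | 99 204 297 30 | 102 205 297 18 | 105 205 297 18 | 108 205 297 18 | 111 205 297 36 | 114 205 297 35 | 117 205 297 23 | 120 205 297 18 | 123 204 298 22 | 126 204 298 22 | 129 204 298 22 | 132 204 298 22 | 135 204 298 22 | 138 204 297 19 | 141 205 297 18 | 144 205 297 18 | 147 205 297 18 | 150 205 296 17 | 153 205 297 18 | 156 205 297 18 | 159 205 297 18 | 162 204 298 22 | 165 204 298 22 | 168 204 298 22 | 171 204 298 22 | 174 204 298 22 | 177 204 298 22 | 180 204 298 22 | 183 204 298 22 | 186 204 298 22 | 189 204 298 22 | 192 204 298 21 | 195 204 298 21 | 198 204 298 21 | 201 204 298 20 | 204 204 298 20 | 207 204 298 20 | 210 204 298 20 | 213 204 298 20 | 216 204 298 17 | 219 205 297 14 | 
47 166 [[299.0, 99.2], [205.2, 99.2]]
50 166 [[299.2, 92.9], [204.9, 92.9]]
53 166 [[299.5, 86.7], [204.7, 86.7]]
60 166 [[300.1, 71.7], [204.1, 71.7]]
50 178 [[302.7, 93.8], [201.7, 93.8]]
```

The bar is still hooked (x ≈ 49, z ≈ 166, middle hidden under the lip) and the lid is being drawn in. Continuing down.

```bash

python3 -m jog '0 0 0 0 .004 -.0025 0;0 0 0 0 .008 -.0049 0;0 0 0 0 .008 -.0049 0' |grep -E 'force|pos'
python3 -m jog '0 0 0 0 .003 -.0011 0;0 0 0 0 .006 -.0022 0;0 0 0 0 .009 -.0032 0;0 0 0 0 .009 -.0032 0' |grep -E 'force|pos'
python3 -m jog '0 0 0 0 .0025 -.0005 0;0 0 0 0 .0046 -.0009 0;0 0 0 0 .0046 -.0009 0' |grep -E 'force|pos'
python3 -c "
from h import *
st((-33,0,198))"
```

```text
eef_pos: [0.557, -0.0883, 0.2155]
contact_force: [-0.1, -1.6, 1.2]
eef_pos: [0.5563, -0.0913, 0.2062]
contact_force: [-0.1, -0.7, 1.1]
eef_pos: [0.556, -0.0919, 0.2014]
contact_force: [-0.6, -0.6, -0.5]
t 31.85 TCP case mm [-32.4  -0.  201.4] tip [-32.4  -0.  179.4] F case [-0.7  0.5 -0.5] open 0.003 q [-0.23  0.38  1.54  0.    1.22 -0.03]
  shift tool mm [-0.   3.4 -0.6]
  turn to square [ 1.000e-03  1.571e+00 -1.000e-03]
```

Near-zero force here is suspicious. I'll check the bar and the lever by measurement.

```bash

cat > chk.py <<'E'
from h import *
w=ctrl.grab_frame('wrist');f=ctrl.grab_frame('side')
m=cv2.inRange(cv2.cvtColor(w['img'],cv2.COLOR_RGB2HSV),(15,110,80),(34,255,255));m[:,:180]=0;m[:,325:]=0
for v in range(0,300,4):
    r=np.flatnonzero(m[v])
    if len(r)>8:print(v,r.min(),r.max(),len(r),end=' | ')
print()
for x,z in((46,166),(49,166),(52,166),(46,178)):
    print(x,z,[proj(w,O+M@np.array([x,y,z])/1e3).round(1).tolist() for y in(-23.5,23.5)])
for n,X in(('pin home',(-13,21,175)),('pin .6',(-9,21,184)),('end home',(-57,0,178)),('tip',(-32,0,179))):
    print(n,proj(w,O+M@np.array(X)/1e3).round(0),proj(f,O+M@np.array(X)/1e3).round(0))
g=cv2.inRange(cv2.cvtColor(f['img'],cv2.COLOR_RGB2HSV),(15,120,90),(32,255,255));g[:,:205]=0;g[:,260:]=0;g[:110]=0;g[220:]=0
p=np.argwhere(g)[:,::-1];print('side brass',len(p),p.min(0),p.max(0))
E
python3 chk.py
```

```text
76 198 305 34 | 80 197 306 36 | 84 198 305 34 | 88 198 305 21 | 92 199 305 20 | 96 199 305 41 | 100 198 304 41 | 104 199 304 27 | 108 199 304 20 | 112 198 306 26 | 116 198 306 26 | 120 198 306 26 | 124 198 305 25 | 128 199 304 21 | 132 199 304 20 | 136 199 304 20 | 140 199 304 20 | 144 200 304 19 | 148 199 304 21 | 152 199 304 22 | 156 199 304 23 | 160 199 304 23 | 164 199 304 23 | 168 199 304 23 | 172 199 304 23 | 176 199 304 24 | 180 199 304 24 | 184 199 304 24 | 188 199 304 24 | 192 199 304 24 | 196 199 304 24 | 200 200 304 23 | 204 200 303 22 | 208 200 303 22 | 212 200 303 22 | 216 200 303 20 | 220 201 303 17 | 
46 166 [[307.4, 83.1], [198.8, 83.1]]
49 166 [[307.7, 75.8], [198.4, 75.8]]
52 166 [[308.1, 68.4], [198.1, 68.3]]
46 178 [[312.1, 83.2], [194.5, 83.2]]
pin home [207. 218.] [241. 158.]
pin .6 [204. 217.] [241. 157.]
end home [253. 303.] [227. 145.]
tip [253. 259.] [230. 153.]
side brass 150 [221 157] [248 186]
```

The bar is still hooked at x ≈ 47 and the pin is near its home position, so the lever has followed. I'll press on to the stop.

```bash

python3 -m jog '0 0 0 0 .0015 0 0;0 0 0 0 .003 0 0;0 0 0 0 .003 0 0' |grep -E 'force|pos'
python3 -m jog '0 0 0 0 .0015 0 0;0 0 0 0 .002 0 0;0 0 0 0 .002 0 0' |grep -E 'force|pos'
python3 -m jog '0 0 0 0 .0015 0 0;0 0 0 0 .0015 0 0' |grep -E 'force|pos'
python3 chk.py | head -1 | cut -c1-120;  python3 -c "
from h import *
st()"
```

```text
eef_pos: [0.556, -0.0919, 0.1987]
contact_force: [0.6, 1.1, -0.7]
eef_pos: [0.5563, -0.092, 0.198]
contact_force: [-3.0, 1.5, 8.6]
eef_pos: [0.5564, -0.092, 0.1978]
contact_force: [-8.4, 1.4, 20.6]
76 195 306 36 | 80 195 306 36 | 84 195 306 36 | 88 196 305 21 | 92 196 305 22 | 96 196 305 41 | 100 196 305 44 | 104 196
t 32.72 TCP case mm [-32.3  -0.4 197.8] tip [-32.3  -0.5 175.8] F case [ 0.5  8.9 20.6] open 0.001 q [-0.23  0.38  1.55 -0.    1.21 -0.03]
  turn to square [-0.002  1.571  0.002]
```

Stiff stop at tip z 175.8, where the home position should be (176). I'll press slightly more, then release and re-probe to see that the lever stays home.

```bash

python3 -m jog '0 0 0 0 .0006 0 0;0 0 0 0 .0006 0 0;0 0 0 0 .0006 0 0' |grep -E 'force|pos'
python3 -m jog '0 0 0 0 -.004 0 0;0 0 0 0 -.008 0 0;0 0 0 0 -.008 0 0;0 0 0 0 -.008 0 0' |grep -E 'force|pos'
python3 -m jog '0 0 0 0 .002 0 0;0 0 0 0 .003 0 0;0 0 0 0 .003 0 0' |grep -E 'force|pos'
python3 -m jog '0 0 0 0 .001 0 0;0 0 0 0 .001 0 0' |grep -E 'force|pos'
python3 -m jog '0 0 0 0 .0008 0 0;0 0 0 0 .0008 0 0' |grep -E 'force|pos'
python3 -m jog '0 0 0 0 .0008 0 0;0 0 0 0 .0008 0 0' |grep -E 'force|pos'
```

```text
eef_pos: [0.5565, -0.092, 0.1978]
contact_force: [-11.2, 1.8, 25.1]
eef_pos: [0.5562, -0.092, 0.2029]
contact_force: [-0.6, 0.0, 0.5]
eef_pos: [0.556, -0.0919, 0.1993]
contact_force: [0.5, 1.2, 0.8]
eef_pos: [0.5561, -0.092, 0.1987]
contact_force: [0.1, -0.1, 0.7]
eef_pos: [0.5562, -0.092, 0.1981]
contact_force: [-1.5, -0.3, 0.1]
eef_pos: [0.5563, -0.092, 0.198]
contact_force: [-2.1, 0.0, 4.9]
```

The first contact is at the same height after release, so the lever stays home. As an extra check I'll press on the thumb end, where the leverage is greater.

```bash

python3 -m jog '0 0 0 0 -.006 0 0;0 0 0 0 -.013 0 0;0 0 0 0 -.013 -.007 0;0 0 0 0 -.013 -.014 0;0 0 0 0 -.013 -.014 0' |grep -E 'force|pos'
python3 -m jog '0 0 0 0 .002 0 0;0 0 0 0 .004 0 0;0 0 0 0 .004 0 0' |grep -E 'force|pos'
python3 -m jog '0 0 0 0 .0015 0 0;0 0 0 0 .0015 0 0' |grep -E 'force|pos'
python3 -m jog '0 0 0 0 .0015 0 0;0 0 0 0 .0015 0 0' |grep -E 'force|pos'
python3 -m jog '0 0 0 0 .0015 0 0;0 0 0 0 .0015 0 0' |grep -E 'force|pos'
```

```text
eef_pos: [0.5531, -0.107, 0.2103]
contact_force: [0.3, -0.5, -0.1]
eef_pos: [0.5532, -0.1056, 0.2056]
contact_force: [-0.7, -0.7, -0.2]
eef_pos: [0.5533, -0.1055, 0.2045]
contact_force: [-1.0, -0.1, 0.4]
eef_pos: [0.5533, -0.1056, 0.2031]
contact_force: [-0.1, -0.4, 0.1]
eef_pos: [0.5535, -0.1057, 0.202]
contact_force: [-0.1, -0.4, 1.4]
```

```bash

python3 -m jog '0 0 0 0 .001 0 0;0 0 0 0 .001 0 0' |grep -E 'force|pos'
python3 -m jog '0 0 0 0 .001 0 0;0 0 0 0 .001 0 0' |grep -E 'force|pos'
python3 -m jog '0 0 0 0 .0007 0 0;0 0 0 0 .0007 0 0' |grep -E 'force|pos'
python3 -m jog '0 0 0 0 .0006 0 0;0 0 0 0 .0006 0 0' |grep -E 'force|pos'
```

```text
eef_pos: [0.5536, -0.1057, 0.2017]
contact_force: [-2.0, 1.0, 7.6]
eef_pos: [0.5537, -0.1058, 0.2014]
contact_force: [-4.2, 1.9, 13.4]
eef_pos: [0.5538, -0.1058, 0.2013]
contact_force: [-6.5, 1.8, 19.6]
eef_pos: [0.5539, -0.1058, 0.2012]
contact_force: [-8.6, 2.6, 23.0]
```

Rigid there too, with the kick about 4 mm above the plate, as it should be at home. I'll retreat and do a final numeric check before handing in.

```bash

python3 -m jog '0 0 0 0 -.01 0 0;0 0 0 0 -.03 0 0;0 0 0 0 -.055 0 0;0 0 0 0 -.08 0 0;0 0 0 0 -.08 0 0' |grep -E 'force|pos'
python3 - <<'E'
from h import *
st()
w=ctrl.grab_frame('wrist')
m=cv2.inRange(cv2.cvtColor(w['img'],cv2.COLOR_RGB2HSV),(15,110,80),(34,255,255))
c=proj(w,O+M@np.array([47,0,166])/1e3);print(c)
u0,u1=[int(proj(w,O+M@np.array([20,y,170])/1e3)[0]) for y in(28,-28)]
m[:,:u0]=0;m[:,u1:]=0
for v in range(max(0,int(c[1])-20),int(c[1])+16,3):
    r=np.flatnonzero(m[v]);print(v,(r.min(),r.max(),len(r)) if len(r) else 0,end=' | ')
print()
for x in(44,47,50,54):print(x,proj(w,O+M@np.array([x,23.5,166])/1e3).round(1),proj(w,O+M@np.array([x,-23.5,166])/1e3).round(1))
t=ctrl.grab_frame('top')
for n,p in(('plant',(180,156)),):print(n)
a=cv2.imread('pics/top0.png')[:,:,::-1];b=t['img']
def cen(i,lo,hi,box):
    k=cv2.inRange(cv2.cvtColor(i,cv2.COLOR_RGB2HSV),lo,hi);z=np.zeros_like(k);x0,y0,x1,y1=box;z[y0:y1,x0:x1]=k[y0:y1,x0:x1];q=np.argwhere(z);return q.mean(0).round(1),len(q)
for n,lo,hi,bx in(('plant',(40,80,40),(80,255,255),(130,110,220,190)),('mug',(95,80,40),(120,255,255),(360,160,420,225)),('stapler',(0,180,120),(8,255,255),(340,230,395,300))):print(n,cen(a,lo,hi,bx),cen(b,lo,hi,bx))
E
```

```text
eef_pos: [0.5545, -0.1059, 0.2836]
contact_force: [-0.3, -0.7, 1.3]
t 36.3 TCP case mm [-46.4  -1.3 283.6] tip [-46.5  -1.5 261.6] F case [-0.7  0.1  1.3] open -0.004 q [-0.25  0.31  1.44  0.    1.39 -0.05]
  turn to square [-0.005  1.571  0.006]
[248.84501426  57.93272422]
37 0 | 40 0 | 43 0 | 46 0 | 49 0 | 52 0 | 55 (np.int64(212), np.int64(284), 25) | 58 (np.int64(212), np.int64(284), 25) | 61 (np.int64(212), np.int64(283), 14) | 64 (np.int64(213), np.int64(283), 12) | 67 (np.int64(213), np.int64(283), 24) | 70 (np.int64(213), np.int64(283), 28) | 
44 [212.6  62.9] [285.1  62.9]
47 [212.4  57.9] [285.2  58. ]
50 [212.3  52.9] [285.4  53. ]
54 [212.   46.2] [285.6  46.2]
plant
plant (array([147.1, 175. ]), 723) (array([147. , 175.1]), 720)
mug (array([189.9, 389.5]), 1449) (array([188.4, 398.3]), 755)
stapler (array([266.5, 370.8]), 576) (array([277.8, 377.3]), 273)
```

```bash
python3 -c "
from cell import ctrl
print(ctrl.hand_in())"
```

```text
the job is handed in; nothing more can be done
None
```

The case is closed and latched as far as my checks show, and I handed the job in at about 36 s of the 72 s allowed. I got no verdict, and with all 12 pictures used by then, the final checks were numeric.

**What I did:**
- **Lid:** I pushed it up until it pressed about 18 N into the seal. On the first approach the tip rode on the lid's edge, with about 25 N on the tool, under the 30 N guide. I backed off and went lower.
- **Bail:** I gripped the bar at 20 N and swung it over on its arc, then pressed it down past the lip with the fingertips. My first pushes back towards the hook jammed, most likely the stepped finger shoulder meeting the lip. I turned the gripper 90° and eased the bar back to the wall, with up to 18 N at the tool.
- **Lever:** I swept it down past centre and pressed it to its stop, with about 25 N vertical and 28 N in total.

**Last checks:**
- **Lever:** it met a rigid stop at z ≈ 176 mm, where home should be. It was at the same height when I touched it again after letting go, and it was also rigid at the thumb end.
- **Bar and lid:** after I retreated, the bar was still under the lip, at x ≈ 47 mm and z ≈ 166 mm in my case frame. I estimated the seat at about 54.6 mm before latching, so the lid is drawn in by several mm. My x values read about 3 mm high. I could not measure the keeper's exact position.
- **Plant:** it has not moved.
- **Mug and stapler:** this check was inconclusive. Their image centres shifted by 9–13 pixels, but about half of each one's pixels were missing, probably hidden by the arm. I never felt contact near them.

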